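# Pry the snap cover off a terminal box

## Task

Take the snap-fit cover off the grey terminal box: slip the flat blade of the pry tool into whichever end notch the casting leaves free and lever that end of the cover up until its catches let go; don't pull at the cover with the gripper while both ends are still snapped down. Then lay the pry tool flat on the bench, lift the loosened cover off and set it gently in the steel tray, flat and right way up, leaving the casting and the clamp blocks where they are.

Things in the scene. Friction and masses are not known exactly. Their poses are not given: they have to be found in the camera images.
- terminal_box: mid-grey terminal box, 100 x 56 x 72 mm (length x width x height), 4 mm walls, screwed to the bench. Origin: centre of its underside, on the bench top; x along its length, y along its width, z up. Ears 4 mm high stick out 13 mm at both ends. A row of terminals inside reaches 38 mm above the bench. The cover sits on its rim.
- notch_a (a point): middle of the pry notch in the box's -x end: a window 22 mm wide and 7 mm high through the top of the end wall, from a level sill 65 mm above the bench to the seated cover's underside at 72 mm. The point lies in the wall's outer face; axes as the box's: a blade goes in towards +x, with over 40 mm of free depth under the cover. The sill's outer edge is the fulcrum for levering.
- notch_b (a point): the same notch in the box's +x end; a blade goes in here towards -x. The casting lies in front of one of the two notches (which one varies) and bars the way of a tool handle there; the lane in front of the other is free.
- cover: light-grey snap cover, loose, 50 to 80 g: plate 106 x 62 x 5 mm that overhangs the box 3 mm all round, and below it two skirts 89 mm long, 14 mm deep, 17 to 21 mm either side of the middle. Origin: centre of the plate's underside (72 mm up when seated, 14 mm above a floor it stands on); x along its length, z up. Once pried, grip it from above by its long edges, 62 mm apart.
- cover_end_a (a point): middle of the cover plate's lower edge at its -x end (over notch_a when seated). Near each end a pair of sprung catches, 28 mm from the cover's middle, grips the skirts; it lets go when that end has been raised 4 to 5 mm against some 15 N. The end then springs up and rests 6 to 9 mm above the rim, the other end stays snapped or comes up too; what still holds gives to a straight pull of some 15 N.
- cover_end_b (a point): middle of the cover plate's lower edge at its +x end (over notch_b when seated)
- pry_tool: flat pry tool lying on a brown cardboard mat 4.6 mm thick, 155 mm long, 110 g: dark brown wooden handle with brass rivets, 75 long, 18 wide, 24 mm high, and ahead of it a straight steel blade 80 long, 12 wide, 3 mm thick, at mid-height of the handle. Origin: centre of the handle's underside; x forward along the blade, z up. Grasp the handle from above across its 18 mm.
- tool_grip (a point): good place to hold the handle, near the balance point: on the tool's axis, 8 mm ahead of the handle's middle, 12 mm above its underside; axes as the tool's
- blade_tip (a point): middle of the blade's front edge, 117.5 mm ahead of the handle's middle, 12 mm above its underside (the blade is 1.5 mm thick above and below it)
- parts_tray: shallow dark steel parts tray, 140 x 112 mm outside, 2 mm walls and floor, rim 10 mm high, fixed to the bench. Origin: centre of its underside; x along its length.
- casting: raw aluminium housing half, 60 x 110 mm, 28 mm high, lying in line with and close to one end of the box, nearer to the notch that it bars than to the other; leave it alone. Origin: centre of its underside; y along its length.
- clamp_block_10: small dark clamp block with a steel spring clip, 24 x 60 mm, 29 mm high, beside the blade of the pry tool; leave it alone. Origin: centre of its underside; y along its length.
- clamp_block_24: small dark clamp block with a steel spring clip, 26 x 62 mm, 28 mm high, just beyond the steel tray; leave it alone. Origin: centre of its underside; y along its length.

How it is judged:
On the way, in this order (a step that is already met when the one before it is completed fails the run):
1. the blade's tip is in through one of the end notches, at least 6 mm past the box's end face, under the cover (x of blade_tip in the frame of terminal_box between -0.044 and 0.044 m and y of blade_tip in the frame of terminal_box between -0.013 and 0.013 m and z of blade_tip in the frame of terminal_box between 0.056 and 0.073 m and contact force between the fingers and cover below 0.5 N), for 0.1 s.
2. with the blade still in the notch and no finger on the cover, one end of the cover is up by more than 5 mm, off its catches (x of blade_tip in the frame of terminal_box between -0.048 and 0.048 m and y of blade_tip in the frame of terminal_box between -0.013 and 0.013 m and z of blade_tip in the frame of terminal_box between 0.056 and 0.088 m and contact force between the fingers and cover below 0.5 N and z of any of cover_end_a, cover_end_b in the frame of terminal_box above 0.077 m), for 0.1 s.
At the end, for the whole second after the job is handed in: The cover lies in the steel tray on its skirts (its plate no more than 19 mm above the bench), level within 0.06 rad, right way up, at rest; the pry tool lies level within 0.12 rad on the bench top, at rest (x of cover in the frame of parts_tray between -0.055 and 0.055 m and y of cover in the frame of parts_tray between -0.045 and 0.045 m and z of cover in the frame of parts_tray below 0.019 m and angle between cover's own z axis and vertical below 0.06 rad and linear speed of each of cover, pry_tool below 0.02 m/s and height (world z) of tool_grip below 0.028 m and height (world z) of blade_tip below 0.03 m and angle between pry_tool's own x axis and vertical between 1.45 and 1.69 rad); the robot touches nothing.
It fails at once if the casting is shoved more than 3 cm from the starting place (distance of casting from where it was at the start of the episode above 0.03 m).
It fails at once if the clamp blocks are shoved more than 3 cm from the starting place (distance of any of clamp_block_10, clamp_block_24 from where it was at the start of the episode above 0.03 m).
It fails at once if the gripper takes hold of the cover while both its ends are still snapped down (contact force between the fingers and cover above 2 N and horizontal distance between cover and terminal_box below 0.03 m and z of each of cover_end_a, cover_end_b in the frame of terminal_box below 0.075 m).
It fails at once if the cover is dropped or thrown into the tray (faster than 0.6 m/s close above it) (horizontal distance between cover and parts_tray below 0.12 m and z of cover in the frame of parts_tray below 0.045 m and linear speed of cover above 0.6 m/s).
It also fails if it takes over 64 s, if anything falls off the work surface, if the arm or the gripper's body presses on something with over 40 N, if the wrist force passes 120 N, or if a joint passes its speed limit or range.

## Robot

A 7-joint arm with a two-finger parallel gripper is mounted at the origin on a cart in front of the work surface, level with it; the furniture and walls round the work are solid. World frame = base frame: x ahead of the robot, y to its left, z up, the work surface at z = 0. Lengths are in m, angles in rad, forces in N, time in s.
With the tool pointing down it reaches from about 0.425 to 0.875 m from the base axis. Payload 4.7 kg.
Tool frame: the origin (TCP) lies on the centre line of the jaws, within the pads' length; the fingertips stand 22 mm ahead of it and the grasp point (between the pads) lies 3 mm ahead of it; x points along the fingers, z is the direction in which the jaws open and shut, and the axes are right-handed (so a half turn about x gives the same grasp; the last joint's range is limited). The gripper opens to 85 mm and grips with 20 to 120 N. Pads are 22 mm wide; open, the fingers measure 114 mm over their backs; the gripper's body (76 mm by 85 mm) begins 54 mm behind the grasp point. The pads swing forward as they close: fully open they stand 13 mm farther back than shut.
Start: joints at [1.237, 0.321, -0.07, 1.45, 0.023, 1.371, -0.057], TCP at [0.222, -0.611, 0.253] pointing down, gripper open.
Joint ranges: [-2.86, 2.86], [-0.3, 2.09], [-1.38, 1.24], [0.06, 2.45], [-1.56, 4.7], [0.09, 2.05], [-2.69, 2.69]. Speed limits (rad/s): [2.57, 2.57, 3.14, 3.14, 3.14, 3.14, 3.14].

## Interface

Orientations are given as a unit quaternion [w, x, y, z].
In Python, from plant import robot gives the robot as it stands.
- The arm moves only by the tool send_rows, never from a script. Its argument "rows" is text: rows parted by semicolons, each of 5 numbers parted by spaces: the closure, from 0 (fully open) to 1 (shut), then the shift along the world's x, y, z in m, then the turn about the world's z in degrees. A call has 1 to 5 rows; each row shifts and turns the commanded pose from where the row before left it; what a row does not reach is not made up. A row lasts 1/12 s, in which the tool goes at most 41.7 mm and 7.16 degrees, less where a joint would pass 70% of its speed; a pose out of reach is approached as far as the arm can. A call is refused whole if a number of a shift passes 0.0417 or a number of a turn 7.16, either way. A call with a gripper value outside its range is refused whole. The fingers move at their own pace and stop on an object; "force" is the grip in N (left out, the last holds). Time passes only in rows, so rows that do not move let the fingers close. It gives the time, the measured TCP pose, the force and the opening at its end, in the units of the state.
- robot.read_state(): the state, without advancing time (a new reading comes with each control period).
- robot.get_image(name): name is "side" or "top"; returns a dict with "frame" (420x560x3 uint8, red, green, blue), "fx", "fy", "cx", "cy" (pixels), "world_from_camera" (4x4, takes a point from camera to world coordinates). Camera axes: x right, y down, z forward; pixel columns grow to the right and rows downward; lengths in m; the calibration is good to about 2 mm. A picture is of the moment at which its call begins. There is no depth.
- robot.sign_off(): hands the job in, once; it reports no verdict.
The state is a dict: "clock": time; "q": joint angles; "dq": joint speeds; "effort": joint torques, N m; "tcp_pos": TCP position; "ee_rot": TCP orientation; "contact_force": force on the tool from outside, world axes, zero at the start; "wrist_torque": the same for the moment, N m; "opening": finger opening in m.
Only numpy, scipy, OpenCV 4.12 (cv2) and the standard library are available. Lean on these libraries where they do the work, as an engineer would, in place of code of your own. Each camera call takes 0.05 s, during which the arm holds its last target.

## Working session

There is one attempt and no reset: what is moved stays moved. The work goes in short steps, Python scripts to look and compute and a tool call to move; the robot and the scene stay as the last step left them, time stands still between calls to the robot, and variables do not carry over. Pictures are saved under pics/ and viewed, and the job is handed in when it is done.

Besides the shell and the picture viewer there is one more tool, called after "Request:" as a command line: name --argument value ..., lists and objects as JSON in quotes. send_rows: Moves the arm, as the interface text tells. Its arguments: {"type":"object","properties":{"rows":{"type":"string"},"force":{"type":"number"}},"required":["rows"]}

```bash
mkdir -p pics; ls; python3 - <<'E'
from plant import robot
import cv2,numpy as np
s=robot.read_state()
for k,v in s.items(): print(k,np.round(v,4))
for n in("side","top"):
    d=robot.get_image(n)
    cv2.imwrite(f"pics/{n}0.png",d["frame"][:,:,::-1])
    print(n,d["fx"],d["fy"],d["cx"],d["cy"]);print(np.round(d["world_from_camera"],4))
E
```

```text
pics
clock 0.0
q [ 1.2371  0.3218 -0.0701  1.4517  0.0226  1.3708 -0.0569]
dq [ 0.0002  0.0001 -0.0002 -0.0005  0.0014  0.0001  0.0007]
effort [ 1.00000e-04 -4.93582e+01 -3.82500e-01 -3.14335e+01  1.30000e-02
  1.16000e-02  0.00000e+00]
tcp_pos [ 0.2213 -0.6106  0.2522]
ee_rot [ 0.5784  0.4063  0.5795 -0.4056]
contact_force [0.1926 0.2898 0.5221]
wrist_torque [ 0.0377  0.0114 -0.0543]
opening 0.0851
side 484.0448379604068 484.0448379604068 273.67853991940973 208.77287714789043
[[ 0.9412 -0.1472  0.3042  0.3124]
 [-0.3379 -0.3898  0.8567 -0.6827]
 [-0.0075 -0.9091 -0.4166  0.4742]
 [ 0.      0.      0.      1.    ]]
top 409.7725516686467 409.7725516686467 279.2377738480904 210.8750960007973
[[ 0.016  -0.9926  0.1206  0.4743]
 [-0.9995 -0.0127  0.0287  0.1309]
 [-0.027  -0.121  -0.9923  0.9149]
 [ 0.      0.      0.      1.    ]]
```

View pics/side0.png

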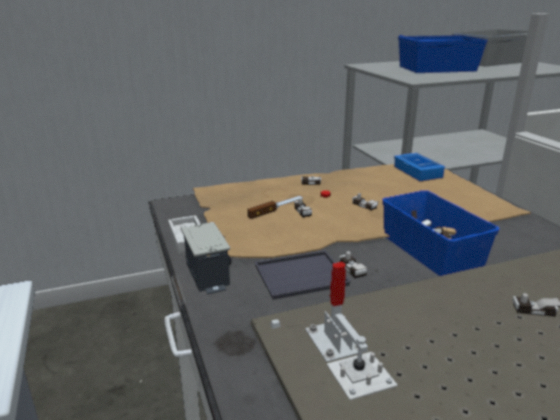

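View pics/top0.png

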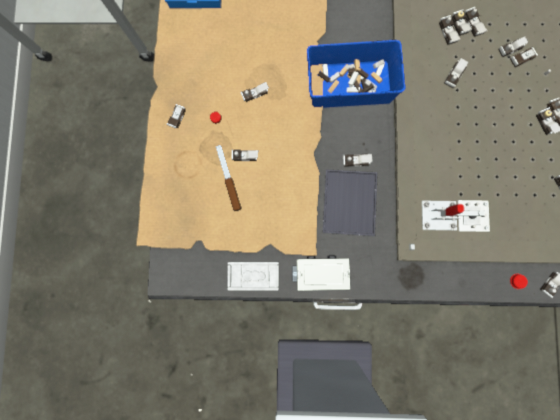

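```bash
cat > h.py <<'E'
import numpy as np,cv2
from plant import robot
def cam(n):
    d=robot.get_image(n); d["n"]=n; return d
def ray(d,u,v):
    T=d["world_from_camera"]; r=T[:3,:3]@np.array([(u-d["cx"])/d["fx"],(v-d["cy"])/d["fy"],1]); return T[:3,3],r
def onz(d,u,v,z):
    o,r=ray(d,u,v); return o+r*(z-o[2])/r[2]
def proj(d,p):
    T=d["world_from_camera"]; c=T[:3,:3].T@(np.asarray(p)-T[:3,3]); return np.array([d["fx"]*c[0]/c[2]+d["cx"],d["fy"]*c[1]/c[2]+d["cy"]])
def tri(d1,uv1,d2,uv2):
    o1,r1=ray(d1,*uv1);o2,r2=ray(d2,*uv2)
    t=np.linalg.lstsq(np.c_[r1,-r2],o2-o1,rcond=None)[0]
    a=o1+r1*t[0];b=o2+r2*t[1]; return (a+b)/2,np.linalg.norm(a-b)
def crop(d,x0,y0,x1,y1,s,name):
    c=d["frame"][y0:y1,x0:x1,::-1]; cv2.imwrite("pics/"+name+".png",cv2.resize(c,None,fx=s,fy=s,interpolation=cv2.INTER_CUBIC))
E
python3 - <<'E'
from h import *
t=cam("top");s=cam("side")
crop(t,210,130,390,300,4,"t1"); crop(s,150,170,350,310,4,"s1")
print(onz(t,323,274,.077),onz(t,252,276,.028),onz(t,350,203,.0),onz(t,235,195,.02))
E
```

```text
[0.44903881 0.06477741 0.077     ] [0.44075785 0.21268872 0.028     ] [ 0.60535166 -0.00125224  0.        ] [0.61730086 0.2554847  0.02      ]
```

View pics/t1.png

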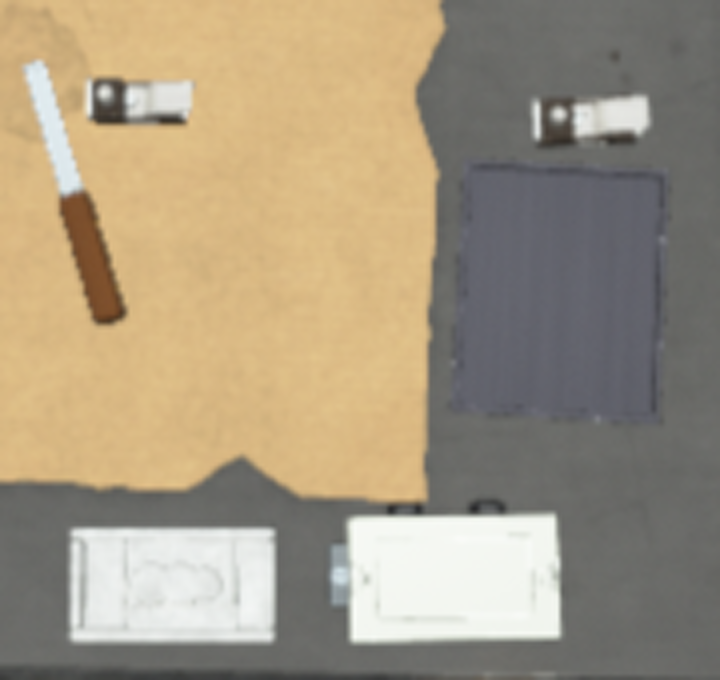

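View pics/s1.png

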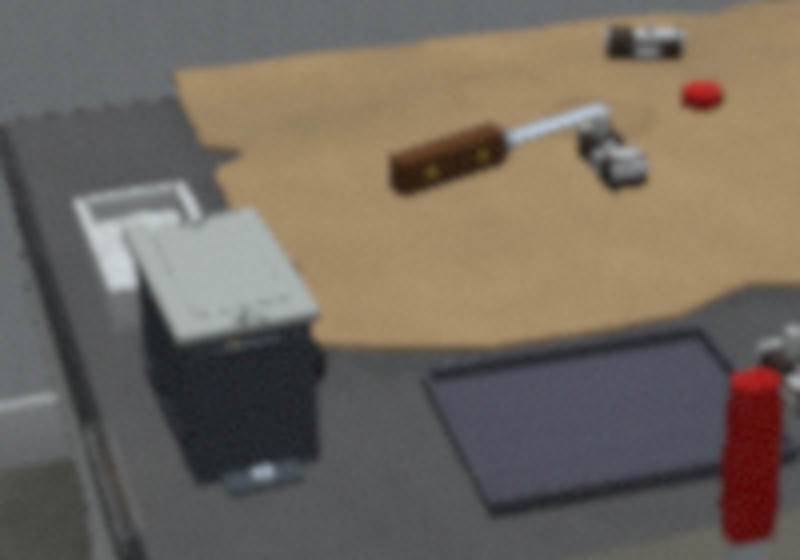

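```bash
python3 - <<'E'
from h import *
from scipy.spatial.transform import Rotation as R
t=cam("top");s=cam("side")
q=robot.read_state()["ee_rot"]; print(np.round(R.from_quat([q[1],q[2],q[3],q[0]]).as_matrix(),3))
S=4
f=cv2.resize(t["frame"],None,fx=S,fy=S,interpolation=cv2.INTER_CUBIC)
hsv=cv2.cvtColor(f,cv2.COLOR_RGB2HSV)
def big(m,box):
    k=np.zeros_like(m);x0,y0,x1,y1=[S*v for v in box];k[y0:y1,x0:x1]=m[y0:y1,x0:x1]
    c=max(cv2.findContours(k,cv2.RETR_EXTERNAL,cv2.CHAIN_APPROX_NONE)[0],key=cv2.contourArea);return c
def rep(name,m,box,z):
    c=big(m.astype(np.uint8)*255,box); r=cv2.minAreaRect(c); b=(cv2.boxPoints(r)+.5)/S-.5
    P=np.array([onz(t,u,v,z) for u,v in b]); 
    ctr=P.mean(0); e1=P[1]-P[0];e2=P[2]-P[1]
    print(name,"px",np.round(b,1).tolist(),"ctr",np.round(ctr,4),"sides",np.round([np.linalg.norm(e1),np.linalg.norm(e2)],4),"ang",np.round(np.degrees([np.arctan2(e1[1],e1[0]),np.arctan2(e2[1],e2[0])]),2))
g=cv2.cvtColor(f,cv2.COLOR_RGB2GRAY)
print(t["frame"][195,233],t["frame"][160,223],t["frame"][274,323],t["frame"][203,350],t["frame"][230,385],t["frame"][200,270],t["frame"][276,252])
H,Sa,V=cv2.split(hsv)
rep("handle",(V<170)&(H<25)&(Sa>60),(215,172,245,215),.0286)
rep("blade",(Sa<70)&(V>150),(210,140,230,181),.0181)
rep("cover",(V>200)&(Sa<40),(296,250,360,300),.077)
rep("tray",(f[:,:,2].astype(int)-f[:,:,1]>6)&(V<150),(315,165,385,245),.005)
rep("casting",(V>170)&(Sa<40),(220,255,285,300),.028)
E
```

```text
[[-0.     0.94   0.341]
 [ 0.001  0.341 -0.94 ]
 [-1.    -0.    -0.001]]
[125  79  43] [224 234 238] [244 246 241] [ 98  99 108] [106 106 103] [219 187 133] [234 237 235]
handle px [[223.0, 179.10000610351562], [231.89999389648438, 176.39999389648438], [242.10000610351562, 209.39999389648438], [233.10000610351562, 212.10000610351562]] ctr [0.6177 0.2599 0.0286] sides [0.0206 0.0771] ang [ -71.97 -161.5 ]
blade px [[214.3000030517578, 145.5], [220.8000030517578, 143.60000610351562], [230.89999389648438, 177.3000030517578], [224.39999389648438, 179.1999969482422]] ctr [0.6939 0.286  0.0181] sides [0.0154 0.0812] ang [ -72.42 -161.95]
cover px [[295.3999938964844, 258.8999938964844], [349.0, 258.20001220703125], [349.3999938964844, 289.20001220703125], [295.79998779296875, 290.0]] ctr [0.449  0.0661 0.077 ] sides [0.1083 0.0618] ang [ -88.31 -179.47]
tray px [[322.6000061035156, 232.39999389648438], [325.8999938964844, 169.3000030517578], [377.3999938964844, 172.10000610351562], [374.1000061035156, 235.10000610351562]] ctr [ 6.071e-01 -4.000e-04  5.000e-03] sides [0.1428 0.1157] ang [ -2.81 -92.51]
casting px [[227.10000610351562, 261.6000061035156], [278.1000061035156, 261.6000061035156], [278.1000061035156, 289.8999938964844], [227.10000610351562, 289.8999938964844]] ctr [0.4414 0.2115 0.028 ] sides [0.11   0.0598] ang [ -89.08 -179.06]
```

```bash
python3 - <<'E'
from h import *
t=cam("top");s=cam("side")
crop(s,170,210,240,300,8,"s2"); crop(t,290,245,360,300,10,"t2")
for u,v in [(229.5,248),(195,254.5),(180.5,227),(214.5,222)]: print("side",np.round(onz(s,u,v,.077),4))
for u,v in [(297,259.2),(349,258.6),(350.2,290),(297.2,290.2)]: print("top",np.round(onz(t,u,v,.077),4))
E
```

```text
side [0.4798 0.0117 0.077 ]
side [0.4212 0.0105 0.077 ]
side [0.4163 0.119  0.077 ]
side [0.4793 0.1174 0.077 ]
top [0.4778 0.1175 0.077 ]
top [0.4807 0.0124 0.077 ]
top [0.4182 0.0103 0.077 ]
top [0.416  0.1164 0.077 ]
```

View pics/s2.png

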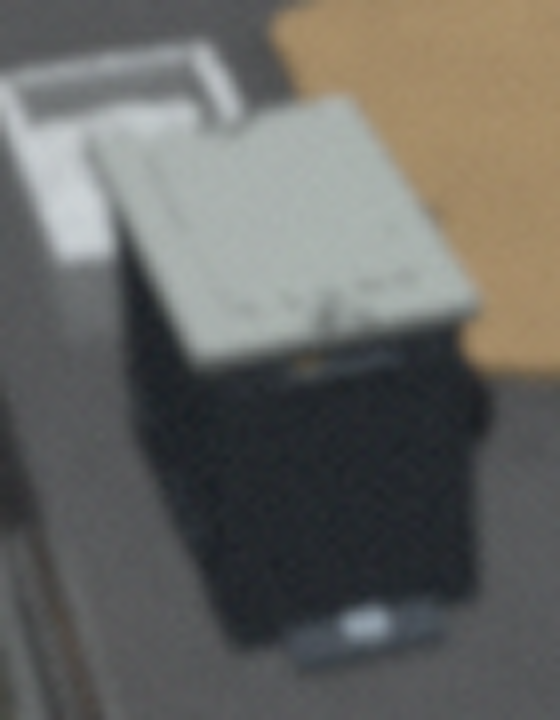

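View pics/t2.png

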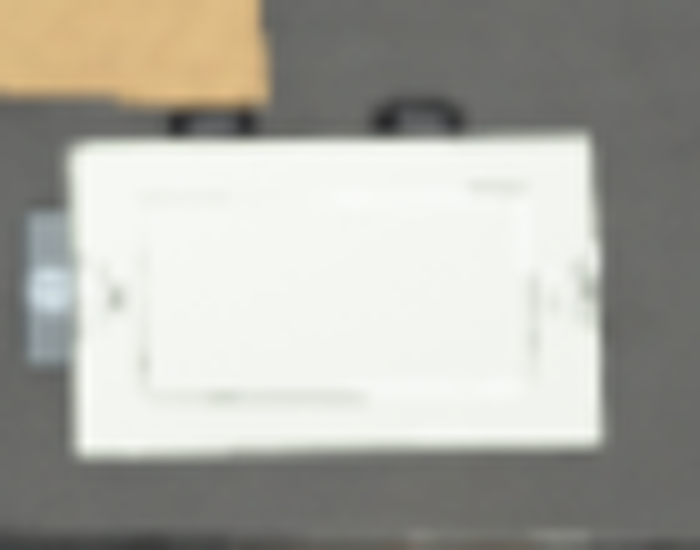

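Request:
send_rows --rows "0 .0165 .036 0 0;0 .0165 .036 0 0;0 .0165 .036 0 0;0 .0165 .036 0 0;0 .0165 .036 0 0" --force 40

```text
clock: 0.82
tcp_pos: [0.3046, -0.4293, 0.2534]
ee_rot: [0.579, 0.406, 0.579, -0.406]
contact_force: [0.6, 0.5, 0.6]
opening: 0.0858
```

Request:
send_rows --rows "0 .0165 .036 0 0;0 .0165 .036 0 0;0 .0165 .036 0 0;0 .0165 .036 0 0;0 .0165 .036 0 0"

```text
clock: 1.23
tcp_pos: [0.387, -0.2493, 0.2537]
ee_rot: [0.579, 0.406, 0.579, -0.406]
contact_force: [0.3, -0.8, 0.5]
opening: 0.0856
```

Request:
send_rows --rows "0 .0165 .036 0 0;0 .0165 .036 0 0;0 .0165 .036 0 0;0 .0165 .036 0 0;0 .0165 .036 0 0"

```text
clock: 1.65
tcp_pos: [0.4695, -0.0693, 0.2538]
ee_rot: [0.579, 0.406, 0.578, -0.406]
contact_force: [0.6, -0.2, -0.2]
opening: 0.0854
```

Request:
send_rows --rows "0 .0165 .036 -.01 0;0 .0165 .036 -.01 0;0 .0165 .036 -.01 0;0 .0165 .036 -.01 0;0 .0165 .036 -.01 0"

```text
clock: 2.07
tcp_pos: [0.5522, 0.1105, 0.2033]
ee_rot: [0.579, 0.406, 0.578, -0.406]
contact_force: [1.0, -0.5, 0.3]
opening: 0.0853
```

Request:
send_rows --rows "0 .0165 .036 -.01 -1.5;0 .0165 .036 -.01 0;0 .0165 .036 -.01 0;0 .0165 .036 -.01 0;0 .008 .008 -.035 0"

```text
clock: 2.48
tcp_pos: [0.6277, 0.2709, 0.1327]
ee_rot: [0.575, 0.416, 0.575, -0.407]
contact_force: [0.1, 0.3, 1.4]
opening: 0.0854
```

Request:
send_rows --rows "0 0 0 -.03 0;0 0 0 0 0"

```text
clock: 2.65
tcp_pos: [0.6217, 0.2601, 0.0911]
ee_rot: [0.572, 0.41, 0.576, -0.416]
contact_force: [-1.0, -0.9, -2.3]
opening: 0.0854
```

```bash
python3 - <<'E'
from h import *
t=cam("top");s=cam("side")
crop(s,210,120,350,230,5,"s3"); crop(t,180,110,300,230,5,"t3")
p=robot.read_state()["tcp_pos"];print(p,proj(t,p-[0,0,.022]),proj(s,p-[0,0,.022]),proj(s,[.626,.263,.0286]),proj(t,[.626,.263,.0286]))
E
```

```text
[0.62495141 0.26009605 0.09750858] [229.3357368  187.10788103] [263.99933425 185.64326457] [264.35684564 204.46303394] [231.18713914 190.43112611]
```

View pics/s3.png

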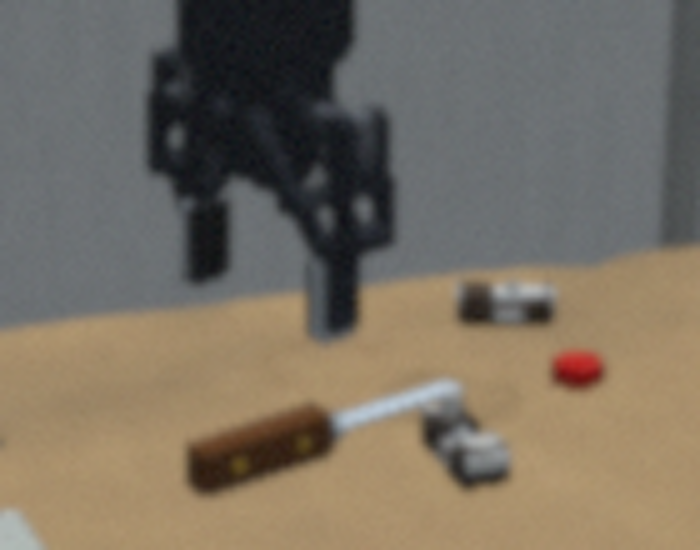

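View pics/t3.png

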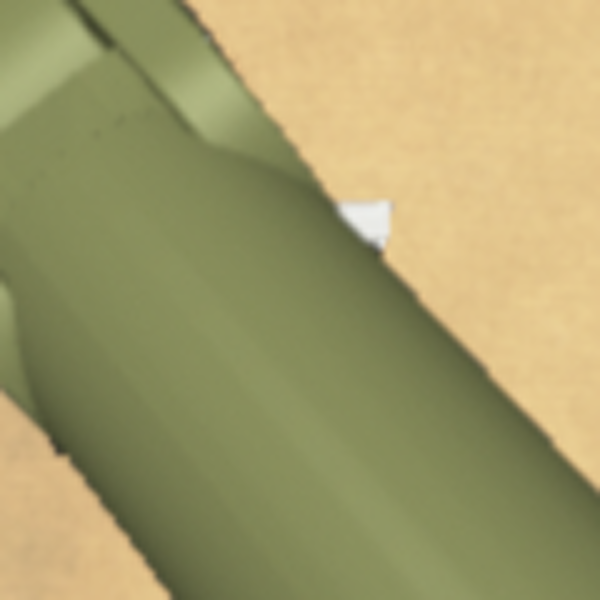

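Request:
send_rows --rows "0 .001 .0015 -.03 0;0 0 0 -.025 0;0 0 0 -.012 0;0 0 0 0 0;0 0 0 0 0"

```text
clock: 3.17
tcp_pos: [0.6274, 0.2621, 0.0331]
ee_rot: [0.574, 0.414, 0.573, -0.413]
contact_force: [-0.3, 0.9, 0.1]
opening: 0.0854
```

Request:
send_rows --rows "1 0 0 0 0;1 0 0 0 0;1 0 0 0 0;1 0 0 0 0;1 0 0 0 0"

```text
clock: 3.58
tcp_pos: [0.6268, 0.2625, 0.032]
ee_rot: [0.574, 0.414, 0.573, -0.413]
contact_force: [-0.9, 0.7, 0.9]
opening: 0.0256
```

Request:
send_rows --rows "1 0 0 0 0;1 0 0 0 0;1 0 0 0 0"

```text
clock: 3.83
tcp_pos: [0.6268, 0.2628, 0.032]
ee_rot: [0.574, 0.414, 0.573, -0.413]
contact_force: [-1.1, -0.1, 3.7]
opening: 0.0172
```

Request:
send_rows --rows "1 0 0 .02 0;1 0 0 .035 0;1 0 0 .035 0;1 0 0 .03 0;1 -.0158 -.0348 0 6.6" --force 60

```text
clock: 4.25
tcp_pos: [0.6134, 0.2383, 0.1592]
ee_rot: [0.6, 0.383, 0.597, -0.371]
contact_force: [0.2, 0.7, 0.0]
opening: 0.0167
```

Request:
send_rows --rows "1 -.0158 -.0348 0 6.6;1 -.0158 -.0348 0 6.6;1 -.0158 -.0348 0 6.6;1 -.0158 -.0348 0 6.6;1 -.0158 -.0348 0 6.6"

```text
clock: 4.67
tcp_pos: [0.5316, 0.0545, 0.1505]
ee_rot: [0.679, 0.196, 0.68, -0.197]
contact_force: [0.5, -0.6, -1.3]
opening: 0.0166
```

Request:
send_rows --rows "1 -.0158 -.0348 0 6.6;1 -.0158 -.0348 0 6.6;1 -.0158 -.0348 0 6.6;1 -.0158 -.0348 0 6.6;1 -.0158 -.0348 0 6.6"

```text
clock: 5.08
tcp_pos: [0.4648, -0.0945, 0.1512]
ee_rot: [0.706, 0.025, 0.707, -0.025]
contact_force: [0.9, -0.1, -1.8]
opening: 0.0163
```

Request:
send_rows --rows "1 0 0 -.03 0;1 0 0 -.02 0;1 0 0 0 0"

```text
clock: 5.33
tcp_pos: [0.4624, -0.0936, 0.098]
ee_rot: [0.704, 0.028, 0.709, -0.026]
contact_force: [-1.6, 0.7, -2.0]
opening: 0.0162
```

```bash
python3 - <<'E'
from h import *
t=cam("top");s=cam("side")
crop(s,130,170,330,320,4,"s4"); crop(t,280,220,440,340,5,"t4")
x=robot.read_state();p=x["tcp_pos"];print(p,x["ee_rot"],x["opening"])
E
```

```text
[ 0.46561195 -0.0925723   0.10135115] [ 0.70602771  0.02646973  0.70723223 -0.0254324 ] 0.016798060472282658
```

View pics/s4.png

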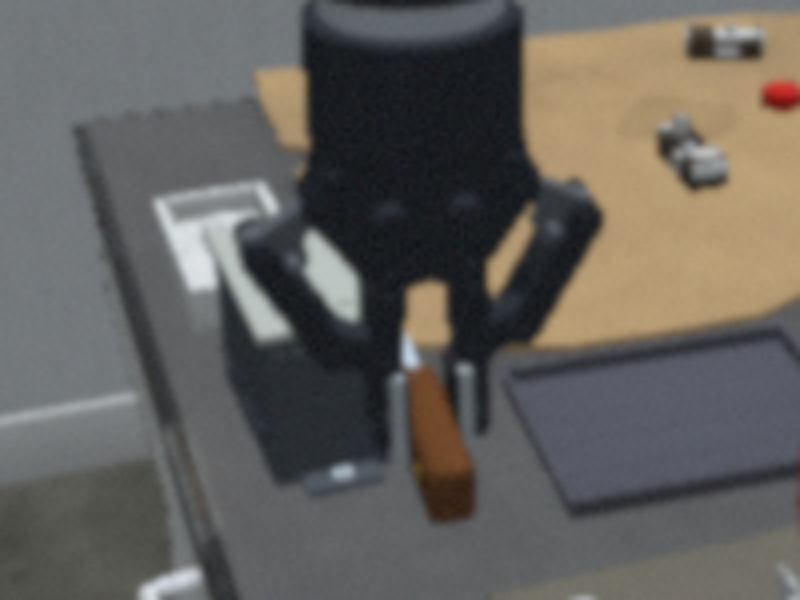

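View pics/t4.png

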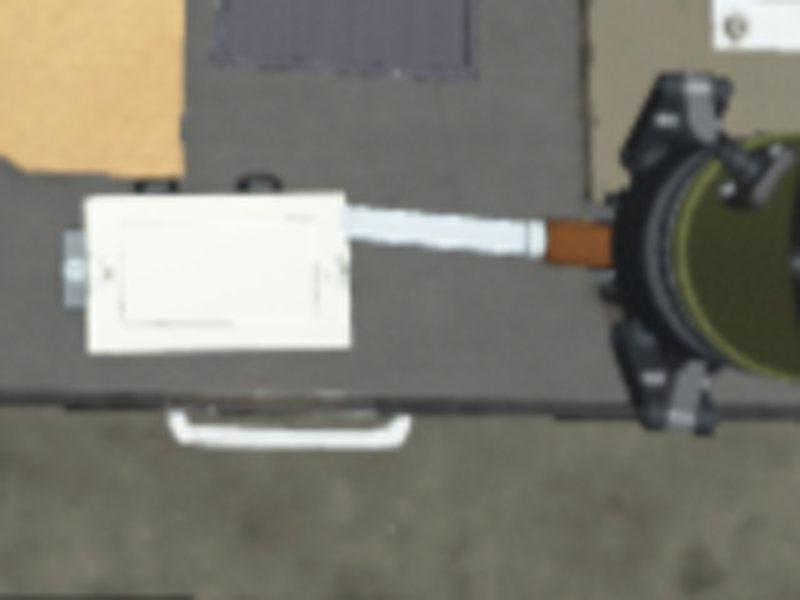

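```bash
cat >> h.py <<'E'
from scipy.spatial.transform import Rotation as R
def yaw(s):
    q=s["ee_rot"];M=R.from_quat([q[1],q[2],q[3],q[0]]).as_matrix();return np.degrees(np.arctan2(M[1,1],M[0,1])),np.degrees(np.arcsin(M[:2,0]))
E
python3 - <<'E'
from h import *
t=cam("top");x=robot.read_state();print(x["tcp_pos"],yaw(x))
a=onz(t,389,267.8,.086);b=onz(t,349.5,264.6,.086);d=b-a;print(a,b,np.degrees(np.arctan2(d[1],d[0])))
E
```

```text
[ 0.46664078 -0.092516    0.10227247] (np.float64(85.81928483890779), array([0.02195318, 0.03864371]))
[ 0.46372669 -0.06549206  0.086     ] [0.4687685  0.01275607 0.086     ] 86.31332618963813
```

Request:
send_rows --rows "1 0 -.03 0 0;1 -.011 0 0 5.2;1 0 0 0 0;1 0 0 0 0"

```text
clock: 5.82
tcp_pos: [0.4561, -0.1229, 0.1028]
ee_rot: [0.708, -0.006, 0.706, 0.005]
contact_force: [0.3, 1.3, -1.0]
opening: 0.0165
```

```bash
python3 - <<'E'
from h import *
t=cam("top");s=cam("side");x=robot.read_state();print(x["tcp_pos"],yaw(x))
crop(s,160,200,260,290,8,"s5"); crop(t,330,240,420,300,8,"t5")
E
```

```text
[ 0.45633332 -0.12244474  0.10258632] (np.float64(90.9417775119485), array([ 0.1021596 , -0.02330035]))
```

View pics/s5.png

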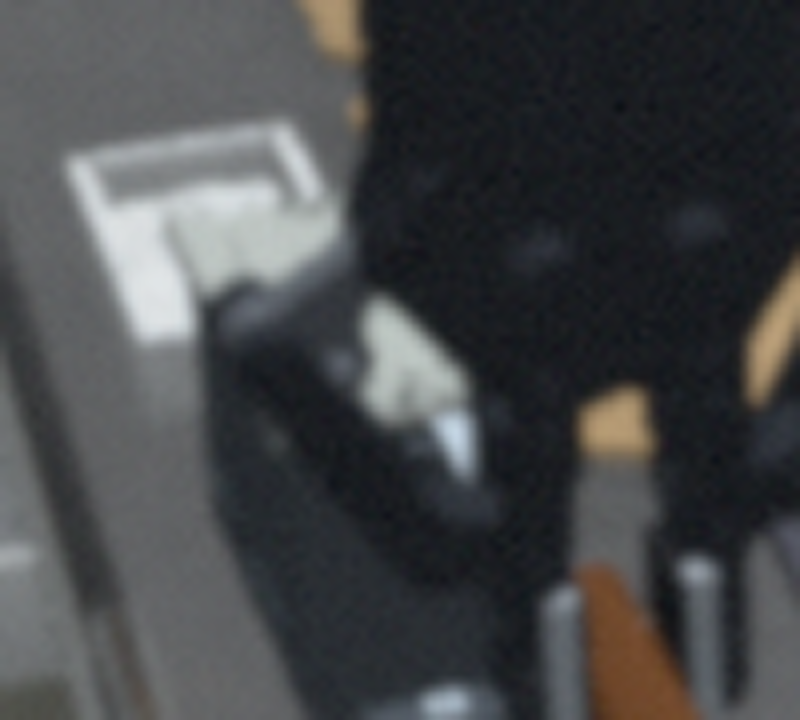

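View pics/t5.png

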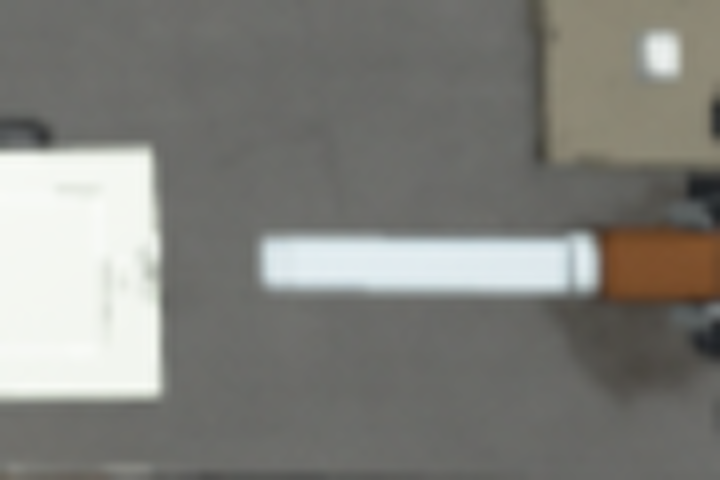

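```bash
python3 - <<'E'
from h import *
t=cam("top");s=cam("side")
off=-.5+.5/8
T=(330+262/8+off,240+263.5/8+off);B=(330+599/8+off,240+265/8+off)
for z in(.084,.088): 
  a=onz(t,*T,z);b=onz(t,*B,z);d=a-b;print(z,a,b,np.linalg.norm(d),np.degrees(np.arctan2(d[1],d[0])))
print(tri(t,T,s,(160+453/8+off,200+413/8+off)))
# cover near end edge mid
print(onz(t,330+157/8+off,240+272/8+off,.077))
for y,z in((.0142,.0685),): print(proj(t,[.4496,y,z]))
E
```

```text
0.084 [ 0.45353241 -0.01291768  0.084     ] [ 0.45456405 -0.09632424  0.084     ] 0.08341294275127488 90.70864323801884
0.088 [ 0.4536324 -0.0122254  0.088    ] [ 0.45465907 -0.09523044  0.088     ] 0.08301138524665905 90.70864323801884
(array([ 0.45284696, -0.01190065,  0.08892284]), np.float64(0.0016502724633040977))
[0.45079856 0.01218286 0.077     ]
[347.59904476 274.01271263]
```

Request:
send_rows --rows "1 -.002 0 -.01 .6;1 0 0 -.0088 0;1 0 0 0 0;1 0 0 0 0;1 0 0 0 0"

```text
clock: 6.43
tcp_pos: [0.4531, -0.1228, 0.0825]
ee_rot: [0.707, -0.009, 0.707, 0.01]
contact_force: [0.7, 0.7, -0.9]
opening: 0.0168
```

```bash
python3 - <<'E'
from h import *
t=cam("top");x=robot.read_state();print(x["tcp_pos"],yaw(x),x["contact_force"])
crop(t,330,240,420,300,8,"t6")
E
```

```text
[ 0.45334055 -0.12297377  0.08282281] (np.float64(91.55883053663555), array([-0.00049622,  0.03451927])) [ 0.23166638  0.54984778 -0.85695753]
```

View pics/t6.png

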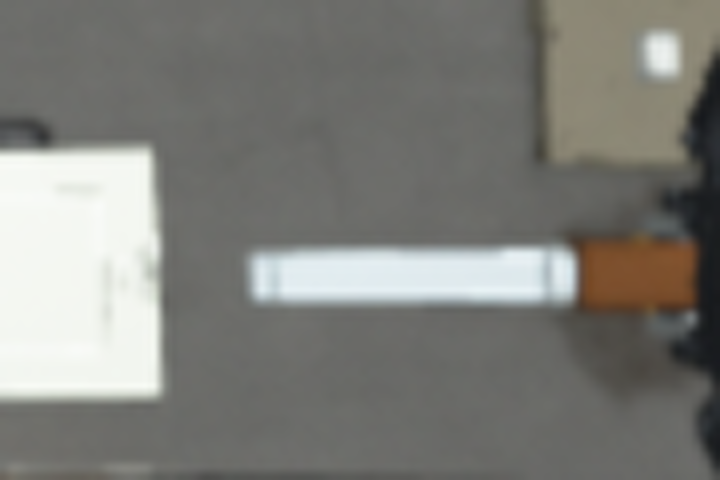

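Request:
send_rows --rows "1 0 0 .0008 0;1 -.0003 .012 0 0;1 -.0003 .012 0 0;1 -.0003 .012 0 0;1 0 0 0 0"

```text
clock: 6.9
tcp_pos: [0.4523, -0.0833, 0.0838]
ee_rot: [0.707, -0.011, 0.707, 0.012]
contact_force: [0.5, -0.5, -1.1]
opening: 0.0166
```

```bash
python3 - <<'E'
from h import *
t=cam("top");s=cam("side");x=robot.read_state();print(x["tcp_pos"],yaw(x),x["contact_force"],x["wrist_torque"])
crop(t,330,240,420,300,8,"t7");crop(s,160,200,260,290,8,"s7")
E
```

```text
[ 0.45232284 -0.08621894  0.08378175] (np.float64(91.68714620523339), array([ 0.00330294, -0.02601188])) [ 0.1358043  -1.48192884 -0.69514972] [-0.02495204 -0.01457513 -0.00451733]
```

View pics/t7.png

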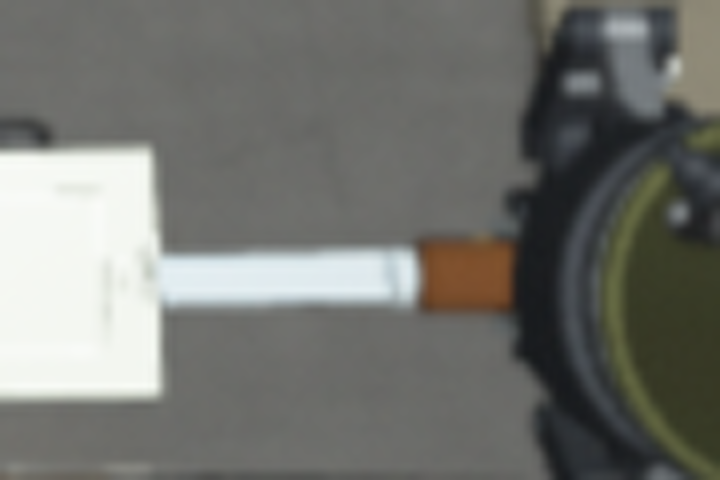

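View pics/s7.png

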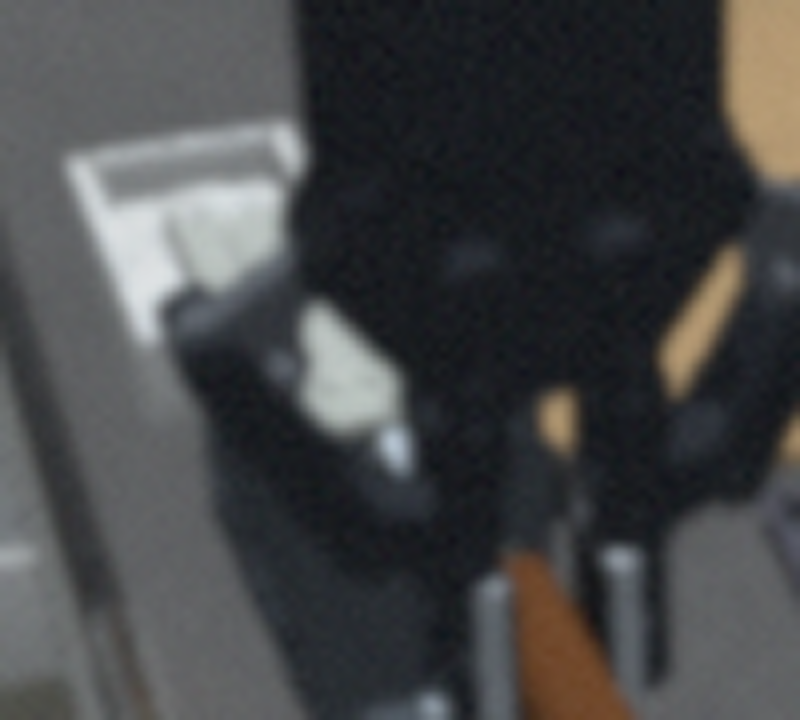

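Request:
send_rows --rows "1 -.0003 .011 0 0;1 -.0003 .011 0 0;1 0 0 0 0;1 0 0 0 0"

```text
clock: 7.33
tcp_pos: [0.4517, -0.0643, 0.0837]
ee_rot: [0.707, -0.01, 0.707, 0.01]
contact_force: [0.8, -0.4, -1.0]
opening: 0.0168
```

```bash
python3 - <<'E'
from h import *
x=robot.read_state();print(x["tcp_pos"],yaw(x),x["contact_force"],x["wrist_torque"])
E
```

```text
[ 0.45169579 -0.06428373  0.08368536] (np.float64(91.65792718702072), array([-0.00222856,  0.00323453])) [ 0.76990992 -0.35652019 -0.95926167] [-0.01912202  0.00898938 -0.04741252]
```

Request:
send_rows --rows "1 0 0 -.002 0;1 0 0 -.002 0;1 0 0 -.002 0;1 0 0 0 0" --force 40

```text
clock: 7.67
tcp_pos: [0.4521, -0.0657, 0.0779]
ee_rot: [0.707, -0.009, 0.707, 0.009]
contact_force: [-1.6, 0.1, 4.6]
opening: 0.017
```

Request:
send_rows --rows "1 0 0 -.003 0;1 0 0 -.003 0;1 0 0 0 0"

```text
clock: 7.92
tcp_pos: [0.4521, -0.0663, 0.0718]
ee_rot: [0.707, -0.009, 0.707, 0.009]
contact_force: [-0.8, -2.7, 5.0]
opening: 0.0168
```

```bash
python3 - <<'E'
from h import *
t=cam("top");s=cam("side");x=robot.read_state();print(x["tcp_pos"],yaw(x),x["contact_force"],x["wrist_torque"])
crop(s,160,200,280,320,6,"s8")
E
```

```text
[ 0.45212164 -0.06626686  0.07195344] (np.float64(91.4839127702779), array([ 0.0290198 , -0.03493526])) [-1.05006222 -2.58425863  4.17337225] [-0.16496937  0.16421761  0.04500886]
```

View pics/s8.png

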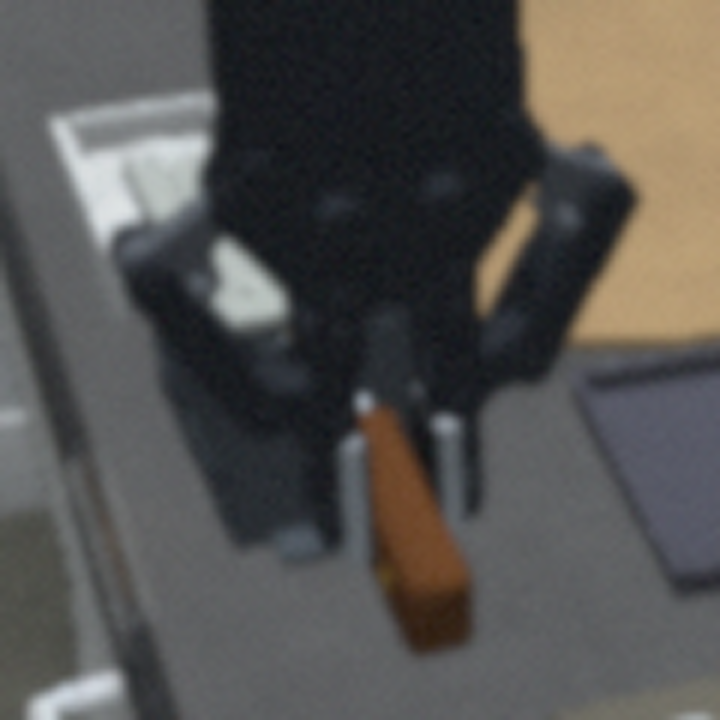

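Request:
send_rows --rows "1 0 0 -.003 0;1 0 0 -.003 0;1 0 0 0 0"

```text
clock: 8.27
tcp_pos: [0.4525, -0.0662, 0.0662]
ee_rot: [0.707, -0.01, 0.707, 0.009]
contact_force: [-1.1, -3.6, 8.0]
opening: 0.0166
```

Request:
send_rows --rows "1 0 0 -.003 0;1 0 0 -.003 0;1 0 0 0 0"

```text
clock: 8.52
tcp_pos: [0.4525, -0.0661, 0.0602]
ee_rot: [0.707, -0.01, 0.707, 0.009]
contact_force: [-2.0, -2.7, 7.9]
opening: 0.0163
```

```bash
python3 - <<'E'
from h import *
t=cam("top");s=cam("side");x=robot.read_state();print(x["tcp_pos"],yaw(x),x["contact_force"],x["wrist_torque"])
crop(s,160,200,280,320,6,"s9");crop(t,290,240,420,300,6,"t9")
E
```

```text
[ 0.45250505 -0.06607646  0.0603511 ] (np.float64(91.51403328296263), array([ 0.06536711, -0.05458781])) [-0.24609239 -3.53074663  7.58536855] [-0.11247976  0.2917505   0.10136633]
```

View pics/s9.png

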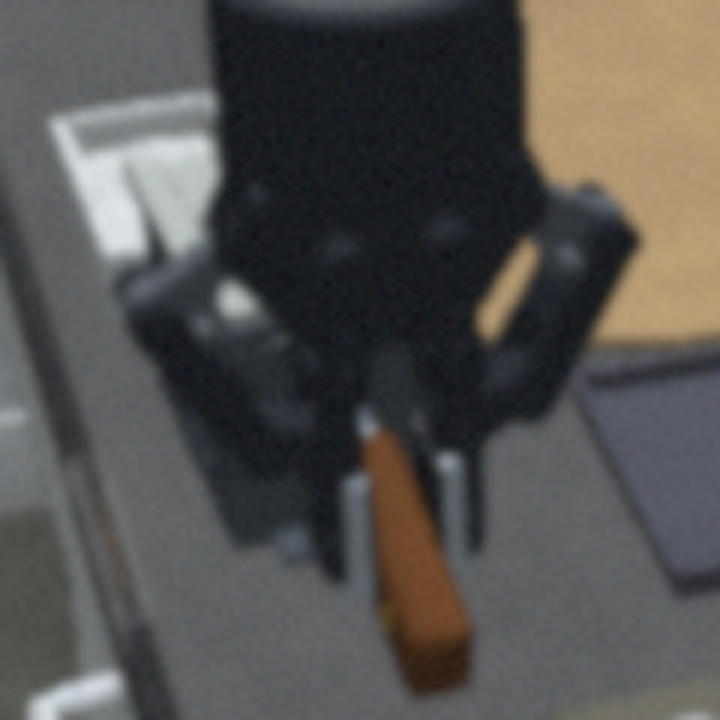

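View pics/t9.png

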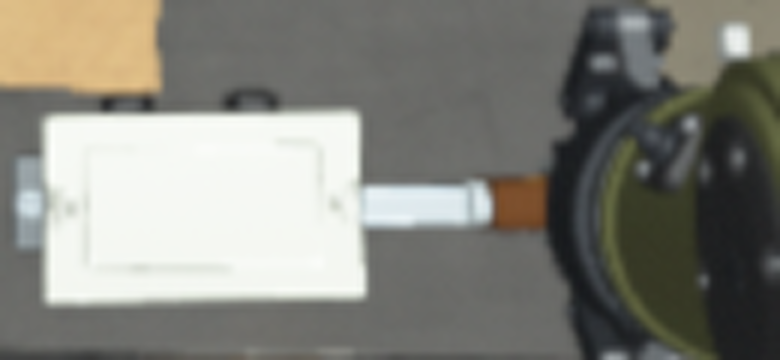

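Request:
send_rows --rows "1 0 0 -.003 0;1 0 0 -.003 0;1 0 0 0 0;1 0 0 0 0"

```text
clock: 8.95
tcp_pos: [0.4523, -0.0656, 0.054]
ee_rot: [0.707, -0.009, 0.707, 0.009]
contact_force: [0.0, -2.1, 3.8]
opening: 0.0164
```

```bash
python3 - <<'E'
from h import *
t=cam("top");s=cam("side");x=robot.read_state();print(x["tcp_pos"],yaw(x),x["contact_force"],x["wrist_torque"])
crop(s,160,200,280,320,6,"s10");crop(t,290,240,420,300,6,"t10")
E
```

```text
[ 0.45224254 -0.06555347  0.05396704] (np.float64(91.51618246010075), array([ 0.05594263, -0.00644771])) [ 0.0582978  -2.50549301  4.43888505] [-0.07464747 -0.04570467  0.02253288]
```

View pics/s10.png

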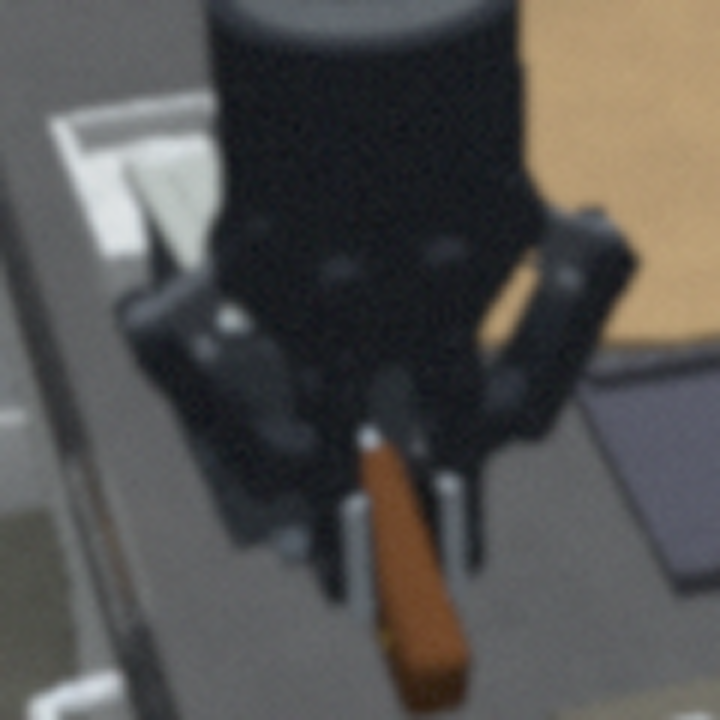

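View pics/t10.png

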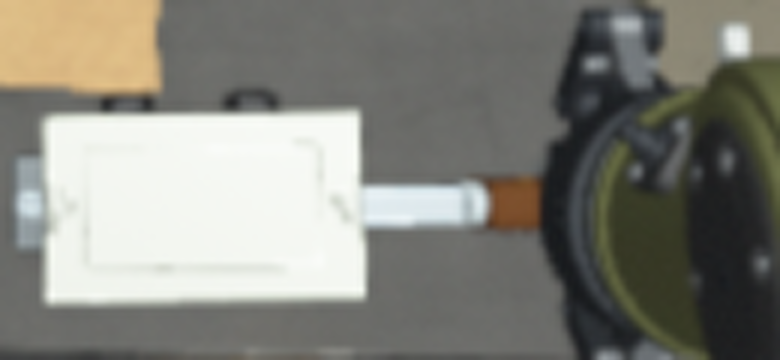

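Request:
send_rows --rows "1 0 0 -.003 0;1 0 0 -.003 0;1 0 0 0 0;1 0 0 0 0"

```text
clock: 9.38
tcp_pos: [0.4521, -0.0648, 0.0478]
ee_rot: [0.707, -0.009, 0.707, 0.01]
contact_force: [0.4, -0.6, 4.2]
opening: 0.0165
```

```bash
python3 - <<'E'
from h import *
t=cam("top");s=cam("side");x=robot.read_state();print(x["tcp_pos"],yaw(x),x["contact_force"],x["wrist_torque"])
crop(s,160,200,280,320,6,"s11");crop(t,290,240,420,300,6,"t11")
E
```

```text
[ 0.45209479 -0.06480509  0.04783566] (np.float64(91.54766604064852), array([0.04286134, 0.04013317])) [ 0.53115791 -0.66695347  3.64038569] [ 0.33075962 -0.11974479 -0.04548067]
```

View pics/s11.png

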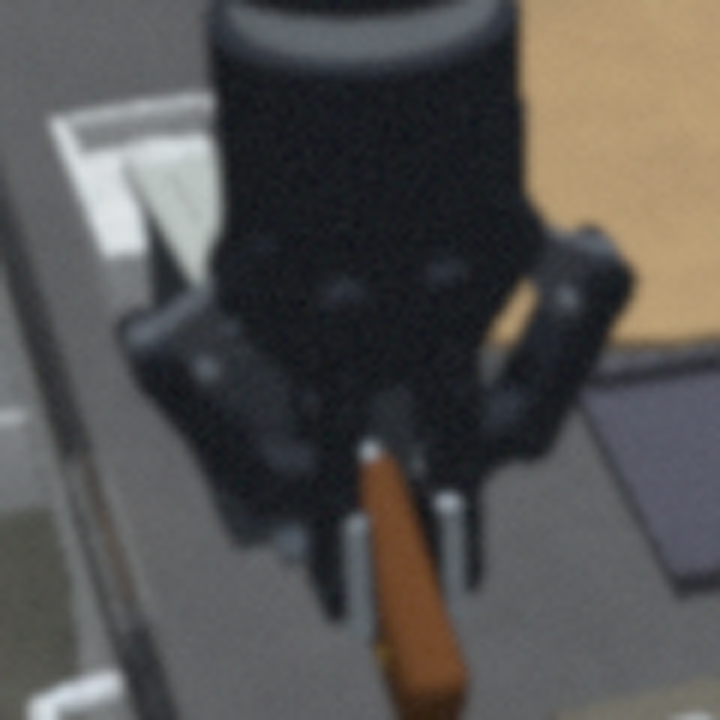

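View pics/t11.png

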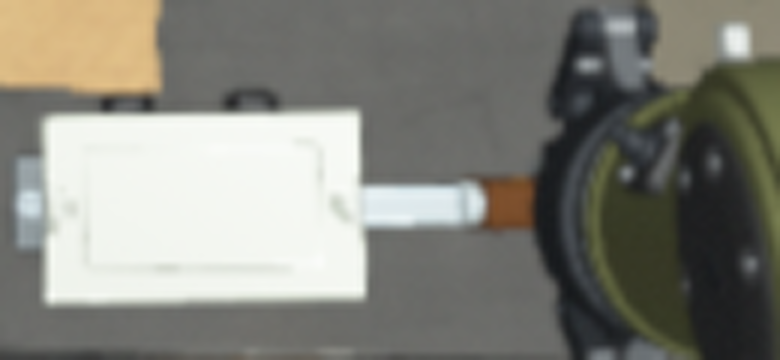

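```bash
python3 - <<'E'
from h import *
t=cam("top");cv2.imwrite("pics/topnow.png",t["frame"][:,:,::-1])
def edge(g,r0,r1,a,b):  # subpixel cols where brightness crosses
    p=g[r0:r1,a:b].mean(0);m=(p.max()+p.min())/2
    i=np.argmax(np.diff(np.sign(p-m))!=0);return a+i+(p[i]-m)/(p[i]-p[i+1])
for f in("top0","topnow"):
    g=cv2.imread(f"pics/{f}.png",0).astype(float)
    print(f,edge(g,260,266,335,360),edge(g,283,289,335,360),edge(g,262,265,290,310),edge(g,284,289,290,310),edge(g.T,300,310,252,268),edge(g.T,335,345,252,268),edge(g.T,300,310,280,296),edge(g.T,335,345,280,296))
for z in(.077,.082,.085): print(z,proj(t,[.45,.0112,z]),proj(t,[.4807,.0124,z]))
E
```

```text
top0 348.6965811965812 349.5933962264151 296.4977272727273 297.02608695652174 254.17093023255813 258.3107932379714 290.13509544787075 289.24966532797856
topnow 349.5204081632653 350.50333333333333 296.73267326732673 297.015479876161 254.21976744186045 258.270725388601 290.16715328467154 289.4513590844063
0.077 [349.67960292 273.97180447] [349.01231031 258.61392449]
0.082 [350.03838693 274.05116498] [349.36544791 258.6004348 ]
0.085 [350.25574867 274.09924388] [349.57937952 258.59226272]
```

Request:
send_rows --rows "1 0 0 0 0;1 .0002 -.008 .0005 0;1 .0002 -.008 .0005 0;1 .0002 -.01 .0005 0;1 0 -.01 0 0" --force 60

```text
clock: 9.95
tcp_pos: [0.4516, -0.1025, 0.0487]
ee_rot: [0.707, -0.009, 0.708, 0.009]
contact_force: [-0.6, -0.1, -1.2]
opening: 0.0165
```

Request:
send_rows --rows "1 0 -.012 0 0;1 0 -.02 .005 0;1 0 -.02 .01 0;1 0 0 0 0"

```text
clock: 10.28
tcp_pos: [0.4526, -0.159, 0.0652]
ee_rot: [0.708, -0.008, 0.706, 0.006]
contact_force: [-0.5, -0.8, -1.3]
opening: 0.0166
```

```bash
python3 - <<'E'
from h import *
t=cam("top");s=cam("side");x=robot.read_state();print(x["tcp_pos"],yaw(x),x["contact_force"],x["wrist_torque"])
crop(s,150,190,300,340,5,"s12");crop(t,290,240,450,300,5,"t12")
E
```

```text
[ 0.4521028  -0.1549048   0.06419946] (np.float64(91.36510731037566), array([0.00800954, 0.00875737])) [-0.24142187  0.36086071 -1.13759188] [ 0.01642478 -0.02290644  0.00846482]
```

View pics/s12.png

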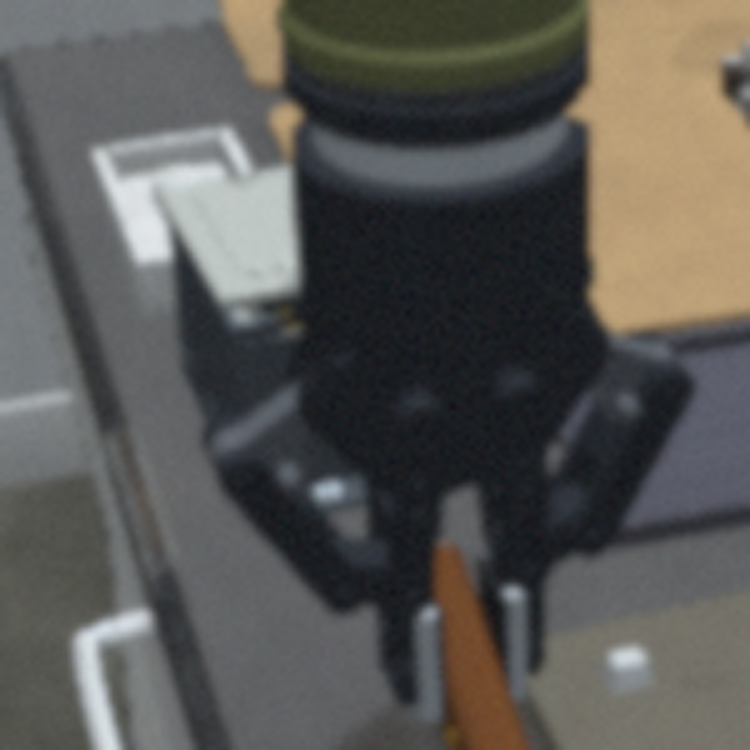

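View pics/t12.png

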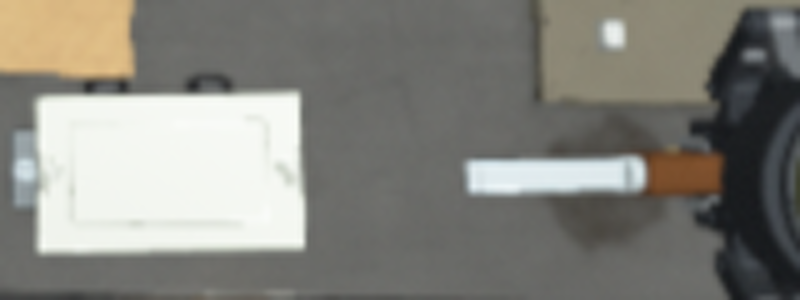

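Request:
send_rows --rows "1 .01 0 .032 0;1 .0128 .01 .035 0;1 .0128 .025 .03 0;1 .0128 .0355 0 0;1 .0128 .0355 0 0"

```text
clock: 10.8
tcp_pos: [0.515, -0.0466, 0.163]
ee_rot: [0.708, -0.009, 0.706, 0.008]
contact_force: [0.2, 0.4, -2.1]
opening: 0.0168
```

Request:
send_rows --rows "1 .0128 .0355 0 0;1 .0128 .0355 0 0;1 .0128 .0355 0 0;1 .0128 .0355 0 0;1 .0128 .0355 0 0"

```text
clock: 11.22
tcp_pos: [0.5772, 0.1324, 0.1603]
ee_rot: [0.707, -0.01, 0.708, 0.01]
contact_force: [0.2, -1.2, -0.5]
opening: 0.0168
```

Request:
send_rows --rows "1 .0128 .0355 0 0;1 .003 .035 -.01 0;1 0 0 -.035 0;1 0 0 -.035 0;1 0 0 0 0"

```text
clock: 11.63
tcp_pos: [0.588, 0.2001, 0.0736]
ee_rot: [0.703, -0.012, 0.711, 0.01]
contact_force: [-2.3, -1.3, -2.1]
opening: 0.0163
```

```bash
python3 - <<'E'
from h import *
t=cam("top");s=cam("side");x=robot.read_state();print(x["tcp_pos"],yaw(x),x["contact_force"],x["wrist_torque"])
crop(s,150,130,310,280,5,"s13");crop(t,180,150,360,300,4,"t13")
E
```

```text
[0.59195409 0.20063429 0.07994512] (np.float64(91.59093619002469), array([-0.22246968, -0.02125611])) [ 0.32884227  0.36519298 -0.22420966] [-0.00830212 -0.05845786  0.00181044]
```

View pics/s13.png

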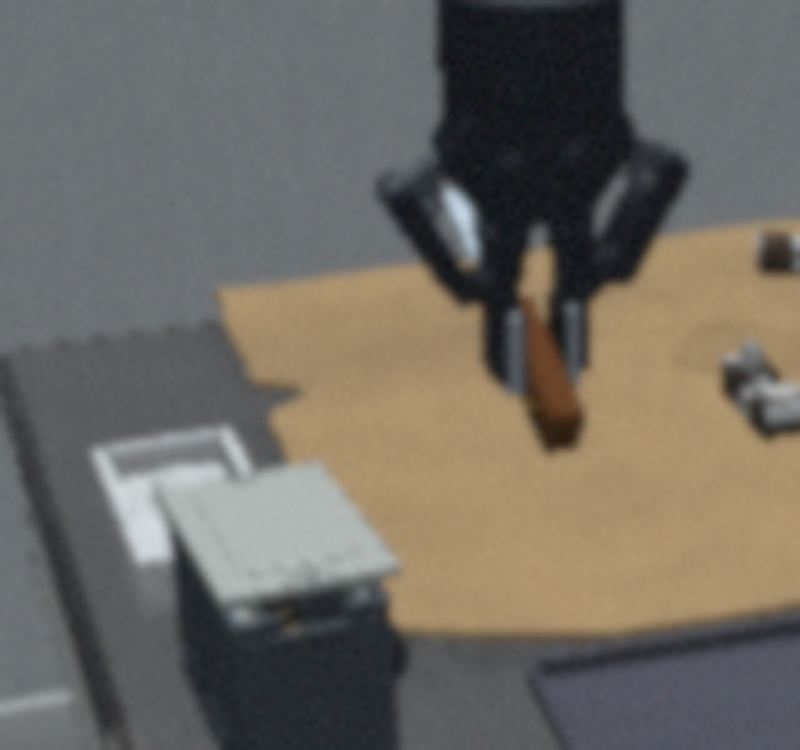

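View pics/t13.png

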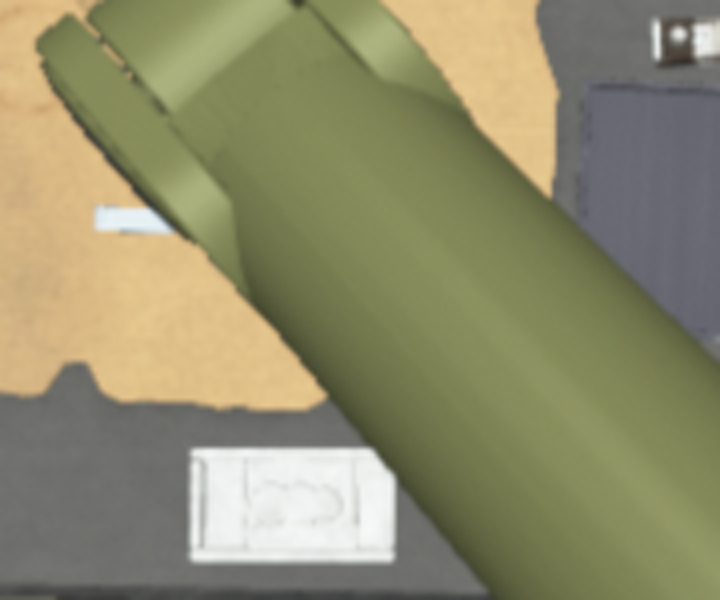

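Request:
send_rows --rows "1 0 0 -.02 0;1 0 0 -.008 0;1 0 0 -.006 0;1 0 0 -.006 0;1 0 0 0 0" --force 25

```text
clock: 12.15
tcp_pos: [0.5941, 0.202, 0.0436]
ee_rot: [0.708, -0.009, 0.706, 0.01]
contact_force: [-1.5, 0.5, 4.7]
opening: 0.0167
```

Request:
send_rows --rows "1 0 0 -.004 0;1 0 0 -.003 0;1 0 0 0 0"

```text
clock: 12.4
tcp_pos: [0.5941, 0.2054, 0.0391]
ee_rot: [0.708, -0.008, 0.706, 0.012]
contact_force: [-6.3, 3.7, 16.4]
opening: 0.0167
```

```bash
python3 - <<'E'
from h import *
s=cam("side");x=robot.read_state();print(x["tcp_pos"],yaw(x),x["contact_force"],x["wrist_torque"])
crop(s,210,150,310,240,7,"s14")
E
```

```text
[0.59413876 0.20544782 0.03915635] (np.float64(91.64165505009724), array([0.22464836, 0.30608343])) [-5.14130477  3.71060133 15.18609636] [ 0.36074503  1.19428254 -0.11718119]
```

View pics/s14.png

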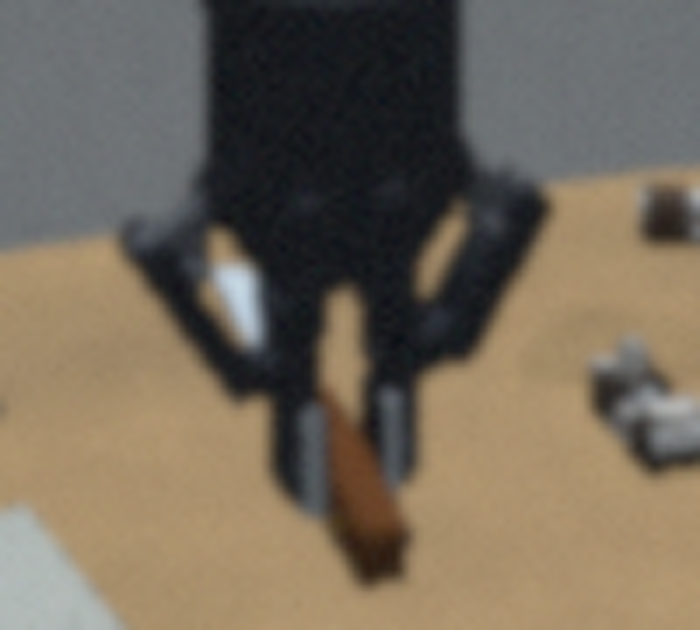

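Request:
send_rows --rows ".6 0 0 0 0;.6 0 0 0 0;.6 0 0 0 0;.6 0 0 0 0;.6 0 0 0 0"

```text
clock: 12.87
tcp_pos: [0.5934, 0.2003, 0.034]
ee_rot: [0.707, -0.009, 0.707, 0.009]
contact_force: [0.9, 0.0, -0.0]
opening: 0.0341
```

```bash
python3 - <<'E'
from h import *
s=cam("side");x=robot.read_state();print(x["tcp_pos"],yaw(x),x["contact_force"],x["wrist_torque"],x["opening"])
crop(s,210,150,310,240,7,"s15")
E
```

```text
[0.5933246  0.20042646 0.03394719] (np.float64(91.51709829034392), array([-0.02223457,  0.00150817])) [ 0.1395814   0.35232911 -0.32104773] [0.00026275 0.06887465 0.02537909] 0.034342155642855685
```

View pics/s15.png

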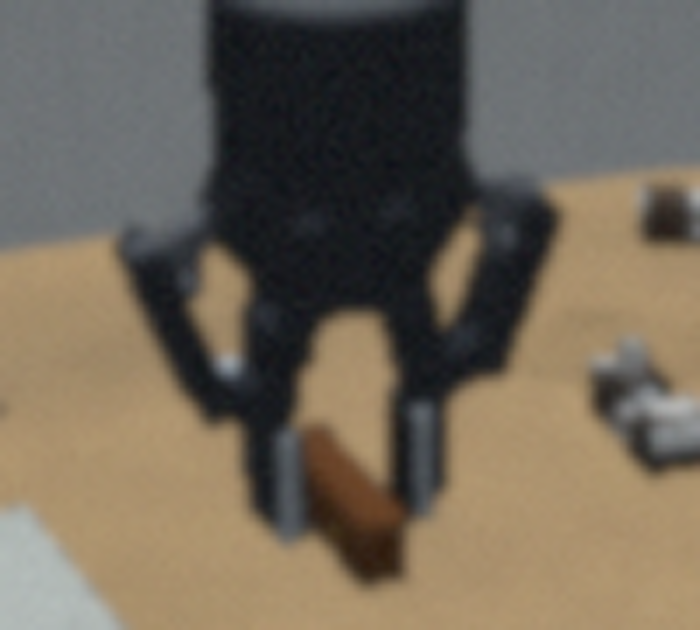

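Request:
send_rows --rows ".4 0 0 0 0;.4 0 0 .02 0;0 0 0 .038 0;0 0 0 .038 0;0 0 0 .01 0"

```text
clock: 13.33
tcp_pos: [0.5957, 0.2028, 0.1461]
ee_rot: [0.71, -0.009, 0.704, 0.011]
contact_force: [1.1, 0.3, 0.5]
opening: 0.0844
```

Request:
send_rows --rows "0 -.0286 -.0272 0 0;0 -.0286 -.0272 0 0;0 -.0286 -.0272 0 0;0 -.0286 -.0272 0 0;0 -.0286 -.0272 0 0"

```text
clock: 13.75
tcp_pos: [0.4486, 0.064, 0.1391]
ee_rot: [0.706, -0.009, 0.708, 0.01]
contact_force: [-0.1, -0.6, 1.9]
opening: 0.0857
```

Request:
send_rows --rows "0 0 0 0 0;0 0 0 0 0"

```text
clock: 13.92
tcp_pos: [0.4494, 0.0609, 0.1402]
ee_rot: [0.707, -0.009, 0.707, 0.005]
contact_force: [0.3, -0.1, -0.4]
opening: 0.0854
```

```bash
python3 - <<'E'
from h import *
s=cam("side");t=cam("top");x=robot.read_state();print(x["tcp_pos"],yaw(x),x["contact_force"],x["wrist_torque"],x["opening"])
crop(s,150,130,310,280,5,"s16");crop(t,180,150,360,300,4,"t16")
E
```

```text
[0.45098533 0.06493034 0.14062835] (np.float64(91.52641834918717), array([ 0.09107452, -0.01335791])) [0.00967838 0.0325741  0.12324283] [ 0.008498   -0.0156642   0.00275235] 0.0851482439058049
```

View pics/s16.png

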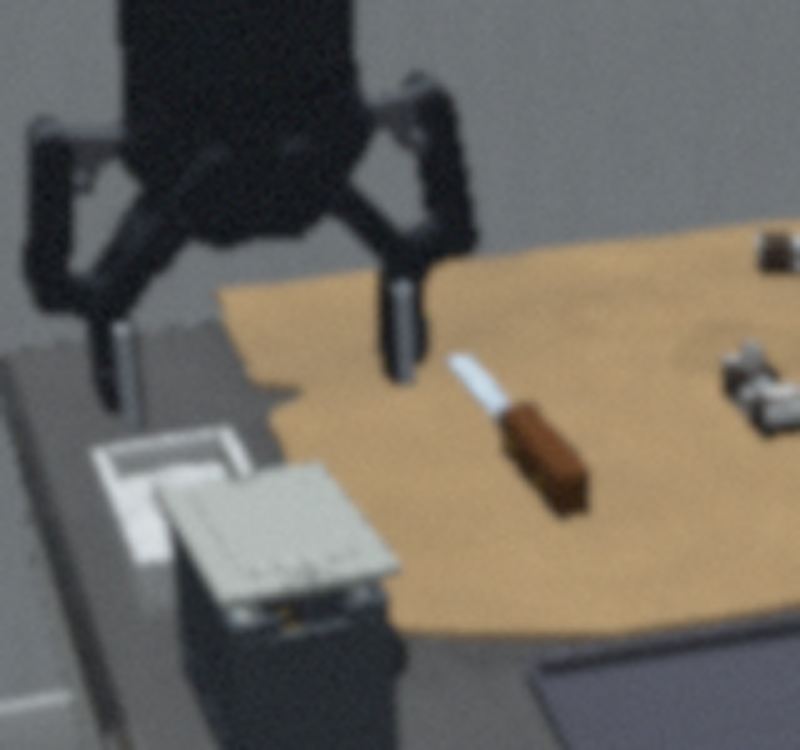

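View pics/t16.png

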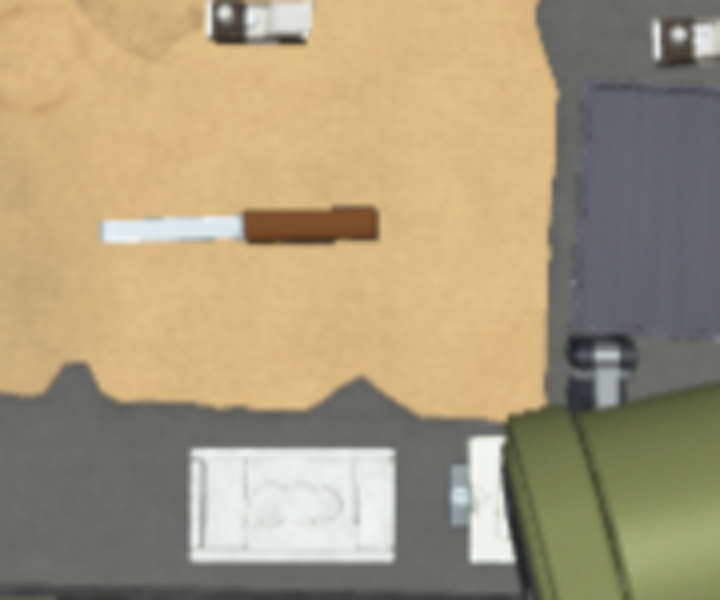

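```bash
python3 - <<'E'
from h import *
s=cam("side")
# ray at plane y=.065-.011 (pad near edge)
for u,v in((150+402/5,130+382/5),(150+130/5,130+424/5)):
    o,r=ray(s,u-.4,v-.4)
    for y in(.054,.065): print(o+r*(y-o[1])/r[1])
# cover corners from side: near plate top corners ( (398,568),(210,603)) far ((158,485),(322,465))
for u,v in((397,568),(212,603),(160,485),(322,466)): 
    print(np.round([onz(s,150+u/5-.4,130+v/5-.4,z) for z in(.077,.085)],4).tolist())
E
```

```text
[0.49473355 0.054      0.13400208]
[0.49745579 0.065      0.12892264]
[0.40186955 0.054      0.1335862 ]
[0.40320515 0.065      0.12850055]
[[0.4834, 0.0282, 0.077], [0.4799, 0.0139, 0.085]]
[[0.4194, 0.0264, 0.077], [0.4172, 0.0121, 0.085]]
[[0.4184, 0.1199, 0.077], [0.4163, 0.1038, 0.085]]
[[0.4777, 0.1144, 0.077], [0.4743, 0.0984, 0.085]]
```

Request:
send_rows --rows "0 -.001 .01 -.02 0;0 0 0 -.02 0;0 0 0 -.0155 0;0 0 0 0 0;0 0 0 0 0" --force 60

```text
clock: 14.48
tcp_pos: [0.449, 0.0774, 0.0841]
ee_rot: [0.706, -0.009, 0.708, 0.012]
contact_force: [1.0, -0.6, 0.4]
opening: 0.0854
```

```bash
python3 - <<'E'
from h import *
s=cam("side");x=robot.read_state();print(x["tcp_pos"],yaw(x),x["contact_force"],x["wrist_torque"],x["opening"])
crop(s,150,160,270,280,6,"s17")
E
```

```text
[0.44976734 0.07697228 0.08490707] (np.float64(91.72423807534958), array([-0.03922821,  0.18294852])) [-0.2490373   0.72983543 -0.79159526] [-0.0263845  -0.05649577 -0.02897492] 0.08544769872351586
```

View pics/s17.png

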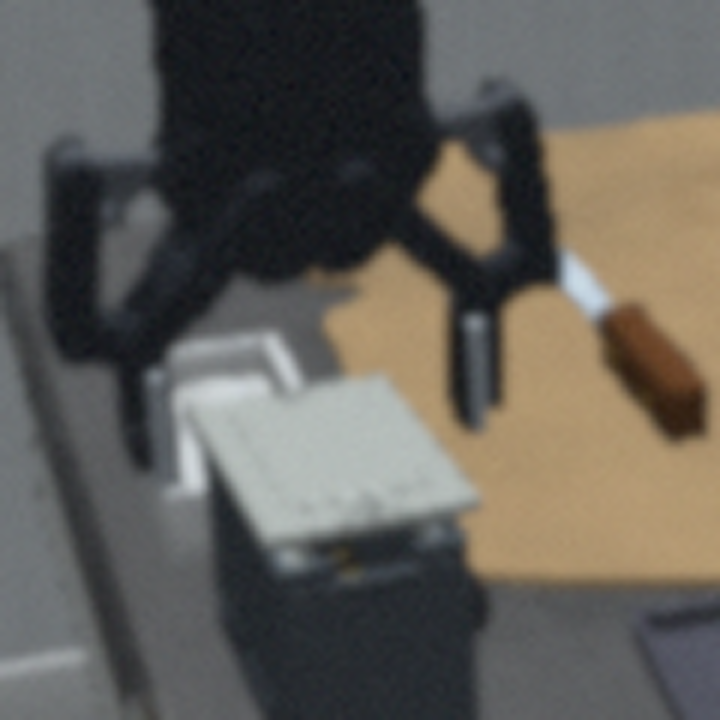

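Request:
send_rows --rows "0 0 0 -.002 0;1 0 0 0 0;1 0 0 0 0;1 0 0 0 0;1 0 0 0 0" --force 90

```text
clock: 14.95
tcp_pos: [0.4497, 0.0749, 0.0838]
ee_rot: [0.707, -0.01, 0.707, 0.009]
contact_force: [-2.9, 0.7, 8.2]
opening: 0.059
```

Request:
send_rows --rows "1 0 0 0 0;1 0 0 0 0;1 0 0 0 0"

```text
clock: 15.2
tcp_pos: [0.4496, 0.0749, 0.0838]
ee_rot: [0.707, -0.01, 0.707, 0.009]
contact_force: [-2.1, 0.2, 7.8]
opening: 0.0592
```

```bash
python3 - <<'E'
from h import *
s=cam("side");x=robot.read_state();print(x["tcp_pos"],yaw(x),x["contact_force"],x["wrist_torque"],x["opening"])
crop(s,150,160,270,280,6,"s18")
E
```

```text
[0.44966642 0.07486514 0.08381894] (np.float64(91.510755898848), array([ 0.02300884, -0.03239766])) [-3.00277945 -1.22560997  7.79894657] [ 0.1279966   0.66593672 -0.05333147] 0.05949763433444974
```

View pics/s18.png

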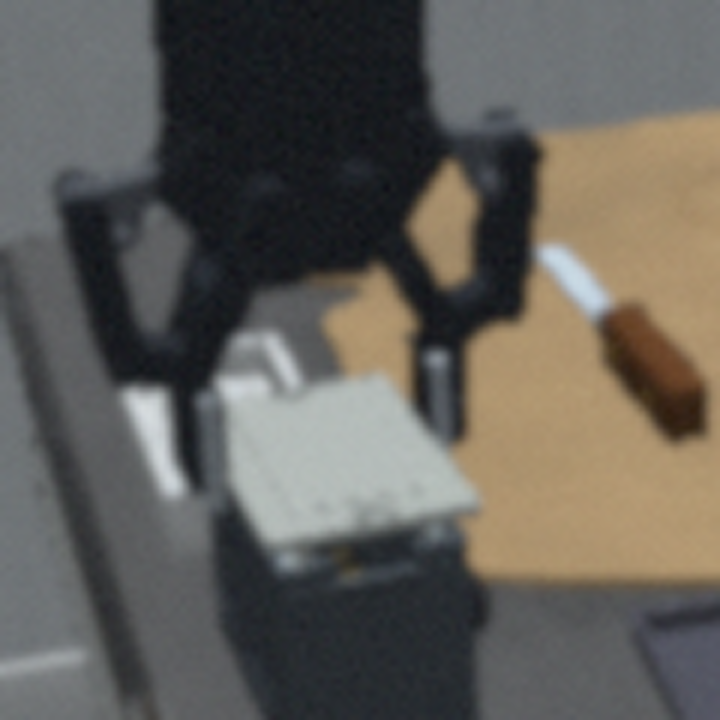

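Request:
send_rows --rows "1 0 0 .003 0;1 0 0 .004 0;1 0 0 .004 0;1 0 0 .005 0;1 0 0 0 0"

```text
clock: 15.67
tcp_pos: [0.4501, 0.0748, 0.0999]
ee_rot: [0.708, -0.01, 0.706, 0.009]
contact_force: [-0.5, 0.4, 0.1]
opening: 0.0594
```

```bash
python3 - <<'E'
from h import *
s=cam("side");x=robot.read_state();print(x["tcp_pos"],yaw(x),x["contact_force"],x["wrist_torque"],x["opening"])
crop(s,150,160,270,280,6,"s19")
E
```

```text
[0.4499157  0.07473339 0.09941366] (np.float64(91.53223061543818), array([ 0.08784357, -0.02197912])) [-0.13771657 -0.14848329 -0.98935364] [-0.03552871 -0.03383257 -0.08208242] 0.05911096281413617
```

View pics/s19.png

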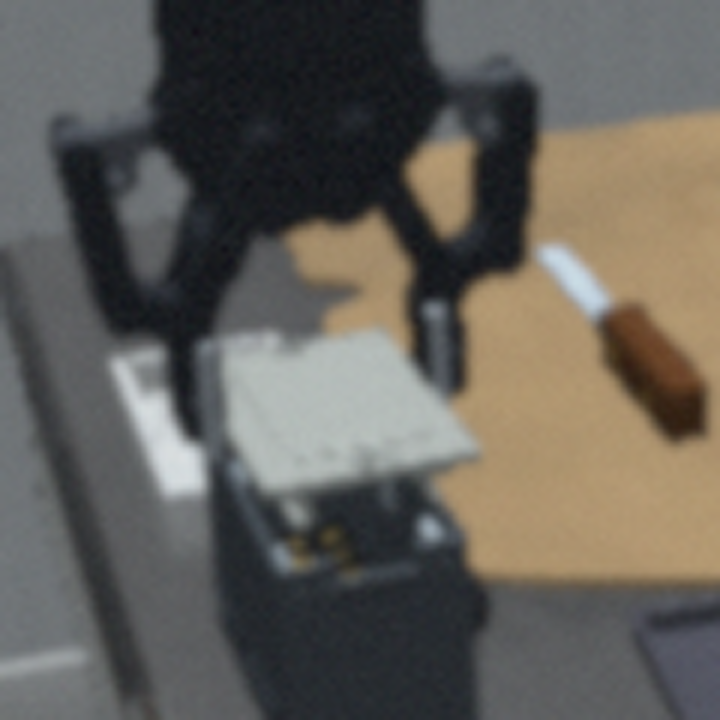

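Request:
send_rows --rows "1 0 0 .02 0;1 0 0 .025 0;1 .03 -.013 .005 -1;1 .032 -.013 0 -1;1 .032 -.013 0 -1"

```text
clock: 16.13
tcp_pos: [0.5453, 0.034, 0.1504]
ee_rot: [0.708, 0.008, 0.706, -0.011]
contact_force: [-0.6, 0.6, 0.4]
opening: 0.0588
```

Request:
send_rows --rows "1 .032 -.013 0 -1;1 .032 -.013 -.02 0;1 0 0 -.03 0;1 0 0 0 0;1 0 0 0 0"

```text
clock: 16.55
tcp_pos: [0.6059, 0.01, 0.0968]
ee_rot: [0.705, 0.016, 0.709, -0.015]
contact_force: [-0.9, 0.3, -0.3]
opening: 0.0589
```

```bash
python3 - <<'E'
from h import *
s=cam("side");t=cam("top");x=robot.read_state();print(x["tcp_pos"],yaw(x),x["contact_force"],x["wrist_torque"],x["opening"])
crop(s,210,180,370,310,5,"s20");crop(t,290,150,410,270,5,"t20")
E
```

```text
[0.60741576 0.01081178 0.09981716] (np.float64(87.61777837610674), array([0.05867417, 0.0365659 ])) [-0.24938152  0.37621644 -0.57165826] [ 0.04713838 -0.02759331  0.01640363] 0.05872428389518078
```

View pics/s20.png

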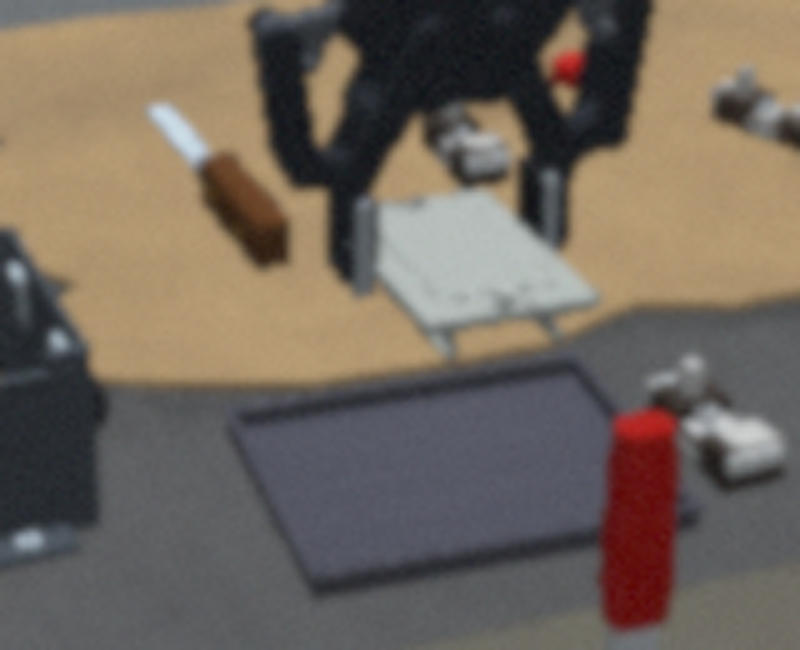

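View pics/t20.png

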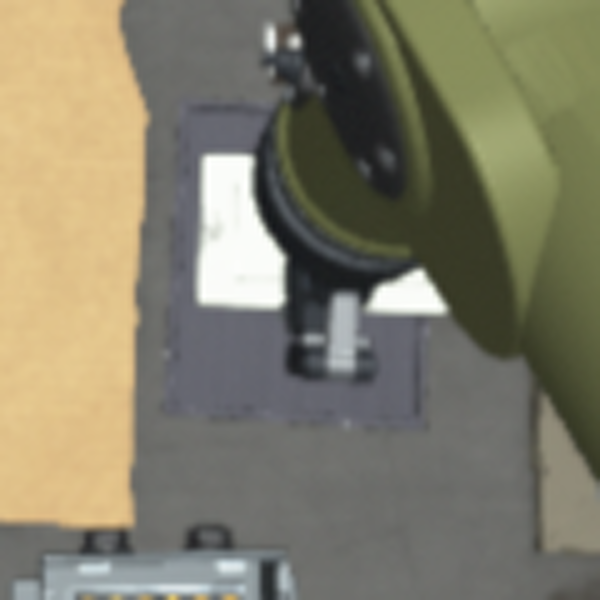

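```bash
python3 - <<'E'
from h import *
t=cam("top")
f=lambda u,v,z:np.round(onz(t,290+u/5-.4,150+v/5-.4,z),4)
for uv in((201,155),(197,304)): print(f(*uv,.092))
print(f(447,313,.100))
x=robot.read_state()["tcp_pos"];print(x)
# predicted cover ends from tcp
print("tray corners",f(185,103,.01),f(168,412,.01),f(425,428,.01))
E
```

```text
[0.6377 0.0527 0.092 ]
[0.5766 0.0543 0.092 ]
[ 0.5732 -0.0442  0.1   ]
[0.60776171 0.01076238 0.10045769]
tray corners [0.6777 0.0522 0.01  ] [0.5386 0.0593 0.01  ] [ 0.5332 -0.0532  0.01  ]
```

Request:
send_rows --rows "1 0 0 -.02 0;1 0 0 -.02 0;1 0 0 -.015 0;1 0 0 -.008 0;1 0 0 0 0"

```text
clock: 17.12
tcp_pos: [0.6063, 0.0097, 0.0347]
ee_rot: [0.706, 0.015, 0.708, -0.015]
contact_force: [-0.8, -0.3, -0.3]
opening: 0.0586
```

Request:
send_rows --rows "1 0 0 -.003 0;1 0 0 -.003 0;1 0 0 -.002 0;1 0 0 0 0" --force 25

```text
clock: 17.45
tcp_pos: [0.6075, 0.0098, 0.0279]
ee_rot: [0.707, 0.015, 0.707, -0.015]
contact_force: [-0.0, -0.9, 0.2]
opening: 0.0594
```

```bash
python3 - <<'E'
from h import *
s=cam("side");t=cam("top");x=robot.read_state();print(x["tcp_pos"],yaw(x),x["contact_force"],x["wrist_torque"],x["opening"])
crop(s,210,180,370,310,5,"s21");crop(t,290,150,410,270,5,"t21")
E
```

```text
[0.60753547 0.00990862 0.02800165] (np.float64(87.5522188273953), array([0.02597945, 0.01366993])) [9.34991552e-01 8.08224698e-01 2.98963981e-04] [ 0.04469727  0.05123452 -0.00232017] 0.0586741305730274
```

View pics/s21.png

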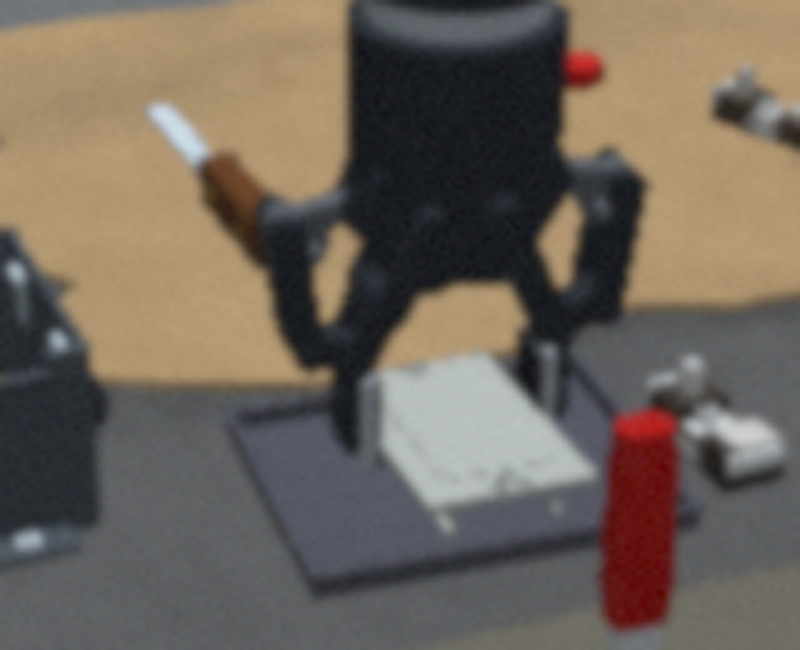

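View pics/t21.png

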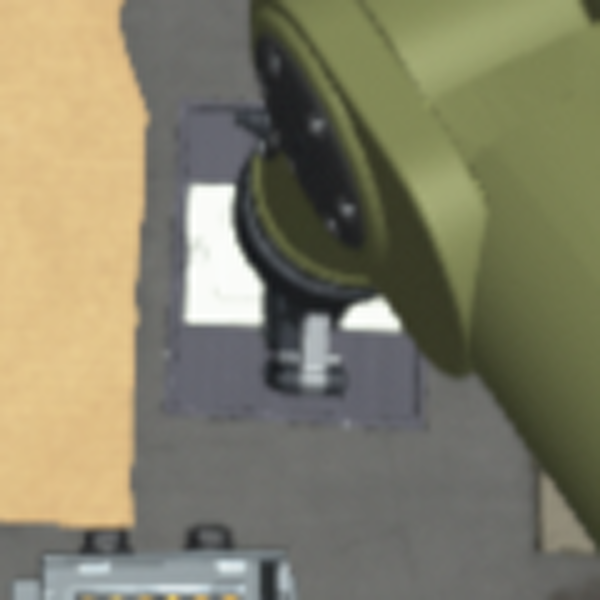

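Request:
send_rows --rows "1 0 0 -.0015 0;1 0 0 -.0015 0;1 0 0 0 0"

```text
clock: 17.8
tcp_pos: [0.6078, 0.0094, 0.0259]
ee_rot: [0.707, 0.015, 0.707, -0.016]
contact_force: [-2.2, -1.6, 7.9]
opening: 0.0592
```

Request:
send_rows --rows "1 0 0 -.001 0;1 0 0 -.001 0;1 0 0 0 0"

```text
clock: 18.05
tcp_pos: [0.6079, 0.0091, 0.0251]
ee_rot: [0.707, 0.015, 0.707, -0.016]
contact_force: [-5.8, -3.1, 16.0]
opening: 0.0592
```

Request:
send_rows --rows ".1 0 0 .001 0;.1 0 0 .001 0;0 0 0 0 0;0 0 0 0 0;0 0 0 0 0"

```text
clock: 18.47
tcp_pos: [0.6071, 0.0099, 0.0243]
ee_rot: [0.707, 0.015, 0.707, -0.015]
contact_force: [0.3, 0.3, 0.5]
opening: 0.0855
```

```bash
python3 - <<'E'
from h import *
s=cam("side");x=robot.read_state();print(x["tcp_pos"],x["contact_force"],x["opening"])
crop(s,210,180,370,310,5,"s22")
E
```

```text
[0.60707982 0.00995225 0.02434759] [0.09363029 0.98444986 0.52202463] 0.085694267289414
```

View pics/s22.png

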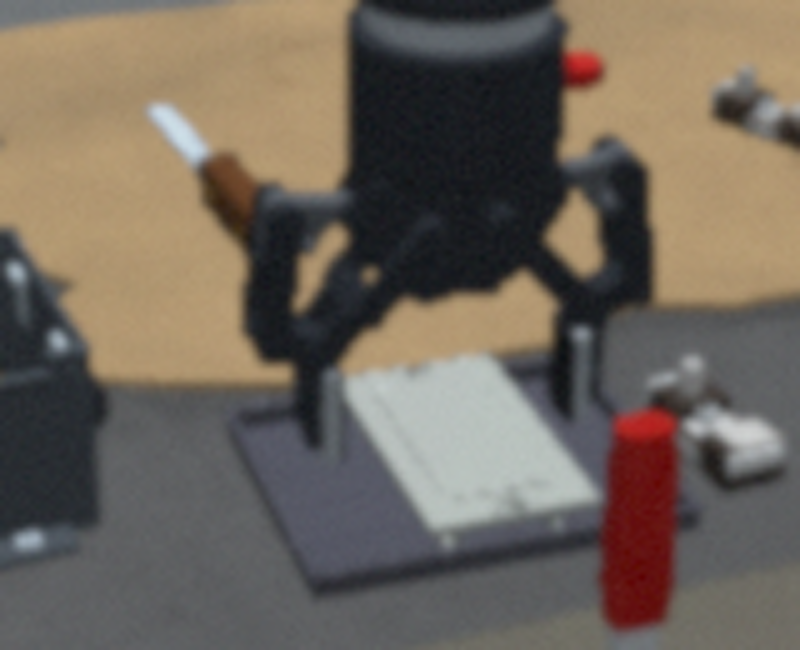

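Flat on its skirts now (the near skirt ends at crop (445,540) and (557,522) sit down on the tray floor). Retreat upward.

Request:
send_rows --rows "0 0 0 .02 0;0 0 0 .035 0;0 0 0 .035 0;0 0 0 .035 0;0 0 0 .035 0"

```text
clock: 18.93
tcp_pos: [0.6069, 0.0101, 0.186]
ee_rot: [0.707, 0.015, 0.707, -0.015]
contact_force: [0.5, 0.0, 0.1]
opening: 0.0851
```

Request:
send_rows --rows "0 -.02 -.035 0 0;0 -.02 -.035 0 0;0 -.02 -.035 0 0;0 -.02 -.035 0 0;0 -.02 -.035 0 0"

```text
clock: 19.35
tcp_pos: [0.506, -0.1665, 0.1845]
ee_rot: [0.707, 0.015, 0.707, -0.015]
contact_force: [0.5, -0.3, -0.0]
opening: 0.0851
```

Request:
send_rows --rows "0 0 -.035 0 0;0 0 -.035 0 0;0 0 -.035 0 0;0 0 0 0 0;0 0 0 0 0"

```text
clock: 19.77
tcp_pos: [0.5064, -0.2728, 0.184]
ee_rot: [0.707, 0.017, 0.707, -0.016]
contact_force: [0.2, 1.2, -0.2]
opening: 0.0855
```

```bash
python3 - <<'E'
from h import *
s=cam("side");t=cam("top");x=robot.read_state();print(x["tcp_pos"],x["contact_force"],x["opening"],np.abs(x["dq"]).max())
cv2.imwrite("pics/topend.png",t["frame"][:,:,::-1])
crop(s,150,130,370,310,3.6 and 3,"s23");crop(t,200,140,400,300,4,"t23")
E
```

```text
[ 0.50746976 -0.26890247  0.18445061] [0.58540046 0.49956167 0.4816438 ] 0.08579934767576902 0.01895929879795713
```

View pics/s23.png

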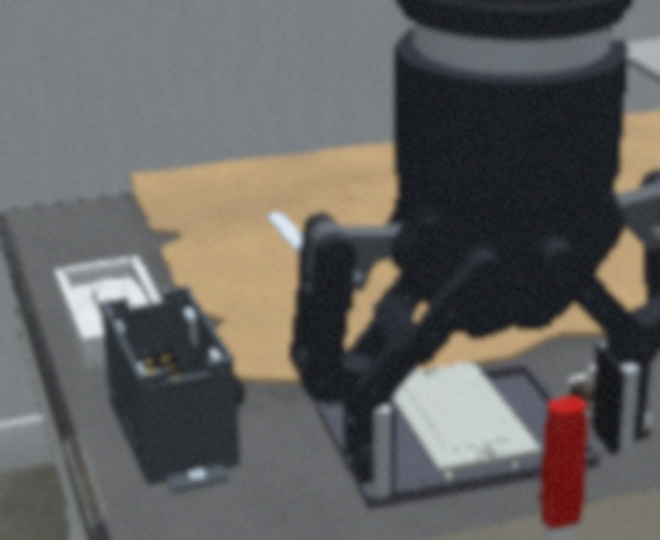

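View pics/t23.png

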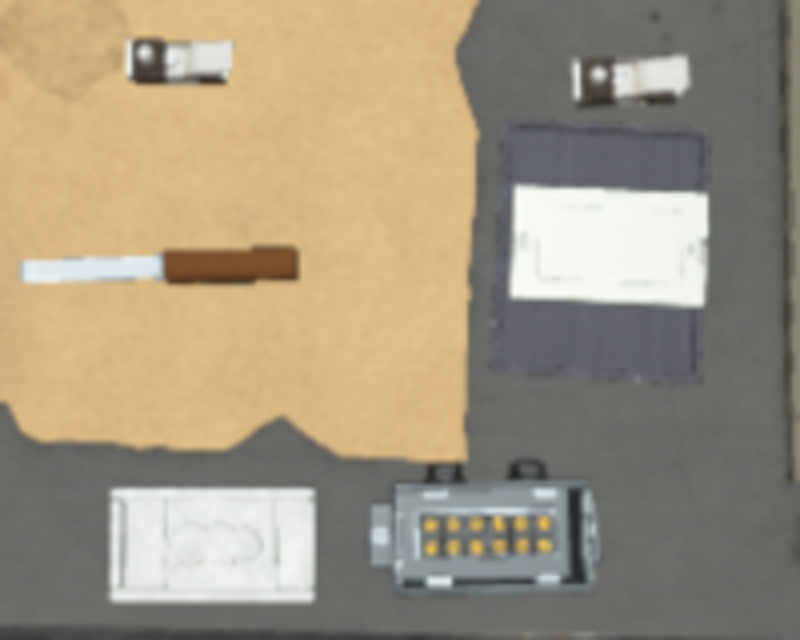

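```bash
python3 - <<'E'
from h import *
t=cam("top");s=cam("side")
def rep(d,m,box,z,n):
    k=np.zeros_like(m,np.uint8);x0,y0,x1,y1=box;k[y0:y1,x0:x1]=m[y0:y1,x0:x1]
    c=max(cv2.findContours(k,0,1)[0],key=cv2.contourArea);b=cv2.boxPoints(cv2.minAreaRect(c))
    P=np.array([onz(d,u,v,z) for u,v in b]);print(n,np.round(P.mean(0),4),np.round([np.linalg.norm(P[1]-P[0]),np.linalg.norm(P[2]-P[1])],4),np.round(P[:,:2],3).tolist())
f=t["frame"].astype(int);hsv=cv2.cvtColor(t["frame"],cv2.COLOR_RGB2HSV)
rep(t,(hsv[...,2]>200)&(hsv[...,1]<40),(320,180,385,220),.021,"cover")
rep(t,((f[...,2]-f[...,1]>4)&(hsv[...,2]<150))|((hsv[...,2]>200)&(hsv[...,1]<40)),(315,168,385,240),.008,"tray")
rep(t,(hsv[...,2]<170)&(hsv[...,0]<25)&(hsv[...,1]>60),(238,196,280,215),.0286,"handle")
rep(t,(hsv[...,2]>170)&(hsv[...,1]<40),(220,255,285,300),.028,"casting")
g=cv2.imread("pics/topend.png",0).astype(float)
# side: near corners of plate
for u,v in((455,470),(538,457)): print(np.round([onz(s,150+u/3-.33,130+v/3-.33,z) for z in(.018,.028)],4).tolist())
E
```

```text
cover [ 0.6072 -0.0025  0.021 ] [0.0613 0.1046] [[0.578, 0.051], [0.639, 0.048], [0.636, -0.056], [0.575, -0.053]]
tray [6.068e-01 2.000e-04 8.000e-03] [0.1427 0.1154] [[0.538, 0.061], [0.681, 0.054], [0.675, -0.062], [0.533, -0.052]]
handle [0.5927 0.2051 0.0286] [0.0745 0.0198] [[0.6, 0.243], [0.605, 0.169], [0.585, 0.167], [0.581, 0.241]]
casting [0.4409 0.2106 0.028 ] [0.0594 0.1078] [[0.41, 0.263], [0.47, 0.265], [0.471, 0.157], [0.412, 0.156]]
[[0.5835, -0.0544, 0.018], [0.5776, -0.0682, 0.028]]
[[0.6326, -0.0587, 0.018], [0.6256, -0.0724, 0.028]]
```

```bash
python3 - <<'E'
from plant import robot
print(robot.sign_off(), robot.read_state()["clock"])
E
```

```text
the job is handed in; nothing more can be done
the job is handed in; nothing more can be done
```

I pried the cover off and set it in the steel tray, with the pry tool flat on the cardboard mat, and handed the job in at about 20 s of the 64 s. No verdict came back.

- **Prying:** the casting barred the +y end, so I put the blade about 30 mm into the free -y notch. Pushing the handle down levered that end up. The force at the grip peaked near 8 N and then dropped to 4 N, which I read as the catches letting go. I judged the end to be about 12 mm up from the shift of its edge in the top view, and about 9.5 mm up in the side view after I withdrew the blade.
- **Tool:** it was still tilted nose-up in the jaws when I lowered it. I let it settle by opening the fingers, and it lay flat on the mat.
- **Cover:** I gripped it by its long edges and it came free without trouble. Last images put it about 3 mm off the tray's centre, with its top about 20 mm above the bench where 21 mm was expected. It looked level and right way up on its skirts.
- **Other objects:** the casting measured within 1 mm of where it started. The clamp blocks looked unmoved, though I did not measure them. The gripper was clear of everything at the end.

No check disagreed beyond the roughly 2 mm camera error. I could only infer the lift height from these images and forces, not measure it directly.

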